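# Check tiles for damp and load the drying box

### The job

Check the tiles on the bench for damp: holding the orange pen meter, rest its steel tip for about a second on the black dot of each tile that is there, in the order blue, yellow, green, red (some are missing). Then lay the meter back in its grey tray, put all the tiles flat on the floor of the drying box, none on top of another, close the lid fully, and only then turn the thermostat dial until its pointer stands at the green mark. Leave the mug, jar and bowl alone.

Things in the scene. Friction and masses are not known exactly. Their poses are not given: they have to be found in the camera images.
- tile_blue: Terracotta border tile with a blue glazed top face, 90 x 42 x 22 mm, 0.16 kg, lying on the bench. Origin: the middle of the solid; x along its length, z out of the glazed face. May be absent (None).
- tile_blue_dot (a point): Centre, on the glazed face, of the blue tile's test point: a black dot 22 mm across in a white ring, 25 mm from the tile's middle towards its +x end, 11.5 mm above its middle.
- tile_yellow: Terracotta border tile with a yellow glazed top face, 90 x 42 x 22 mm, 0.16 kg, lying on the bench. Origin: the middle of the solid; x along its length, z out of the glazed face. May be absent (None).
- tile_yellow_dot (a point): Centre, on the glazed face, of the yellow tile's test point: a black dot 22 mm across in a white ring, 25 mm from the tile's middle towards its +x end, 11.5 mm above its middle.
- tile_green: Terracotta border tile with a green glazed top face, 90 x 42 x 22 mm, 0.16 kg, lying on the bench. Origin: the middle of the solid; x along its length, z out of the glazed face. May be absent (None).
- tile_green_dot (a point): Centre, on the glazed face, of the green tile's test point: a black dot 22 mm across in a white ring, 25 mm from the tile's middle towards its +x end, 11.5 mm above its middle.
- tile_red: Terracotta border tile with a red glazed top face, 90 x 42 x 22 mm, 0.16 kg, lying on the bench. Origin: the middle of the solid; x along its length, z out of the glazed face. May be absent (None).
- tile_red_dot (a point): Centre, on the glazed face, of the red tile's test point: a black dot 22 mm across in a white ring, 25 mm from the tile's middle towards its +x end, 11.5 mm above its middle.
- probe: Pen-shaped moisture meter, 160 mm long, 0.07 kg: an orange square bar 20 x 20 mm running from x = -80 to +50 mm, then a steel cone tapering to a ball tip. Origin: on the bar's axis, close to the centre of mass; x along the axis towards the tip. Starts in its tray, tip away from the robot. Any of its four sides may be up; its axis then lies 10 mm up.
- probe_tip (a point): Centre of the steel ball tip (4 mm radius), 76 mm along +x from the meter's origin. Touching a face puts it 4 mm from that face.
- tray: Grey open tray for the meter, fixed, 200 (x) x 100 (y) x 14 mm outside, walls and floor 4 mm thick. Origin: centre of its underside.
- dryer: Aluminium drying box, fixed, 180 (its x) x 310 (its y) x 60 mm outside, walls and floor 8 mm thick, so a chamber of 164 x 294 mm, 52 mm deep. Origin: centre of its underside. Its x points to the robot's right (about world -y), towards the hinge.
- dryer_in (a point): Centre of the drying box's inner floor, 8 mm above its underside.
- lid (a joint): Angle of the drying box's white lid: 0 shut, grows as it opens, 1.57 upright, 1.85 at most. A stiff hinge (about 0.4 N m) holds the 0.3 kg lid wherever it is left. It starts open, about upright.
- lid_hinge (a point): Middle of the hinge line, on the box's rim at its +x side, 60 mm up; this frame turns with the lid: y along the hinge, -x from the hinge to the free edge, z out of the outer face. Lid: plate 180 (x) x 310 (y) x 8 mm, inner face at z = 0; outside, a black bar handle 100 mm long along y, 35 mm off the face, 150 mm from the hinge.
- lid_edge (a point): Middle of the lid's free edge, 180 mm from the hinge, half-way through its thickness.
- thermo: White thermostat housing, fixed, 120 x 120 x 40 mm. Origin: centre of its underside. On its top a black dial knob in a ring of black ticks 0.4 rad apart, and one broad green mark.
- dial (a joint): Angle of the dial: 0 when its white pointer line points to the housing's -x side (the first tick, towards the robot), growing clockwise seen from above, 0 to 3.2. The green mark is the seventh tick, at 2.4. It stays where it is left (friction 0.03 N m).
- dial_grip (a point): On the dial's axis at the height to grip, 77 mm above the bench. The grip is a bar 57 x 14 x 32 mm (from 52 to 84 mm above the bench) on a disc of 60 mm; this frame turns with the dial: x along the bar, pointer on its -x half, y across the 14 mm.
- mug: Bystander: blue mug, 76 mm across, 90 mm high, far side of the bench. Leave alone.
- jar: Bystander: glaze jar with red cap, 70 mm across, 100 mm high, near right. Leave alone.
- bowl: Bystander: terracotta bowl, 120 mm across, 50 mm high, near left. Leave alone.
Things that resemble listed ones, but are neither listed nor needed, are in the scene too. There is more than one size of the tray; the one meant has the size given above.

How it is judged:
On the way, in this order (a step that is already met when the one before it is completed fails the run):
1. the tip of the held meter, sloping down to it, rests on the black dot of the blue tile (distance between probe_tip and tile_blue_dot below 0.0125 m and contact force between probe and tile_blue above 0.2 N and z of probe_tip in the frame of tile_blue_dot below 0.008 m and z of probe in the frame of tile_blue_dot above 0.012 m), for 0.6 s.
2. the tip of the held meter, sloping down to it, rests on the black dot of the yellow tile (distance between probe_tip and tile_yellow_dot below 0.0125 m and contact force between probe and tile_yellow above 0.2 N and z of probe_tip in the frame of tile_yellow_dot below 0.008 m and z of probe in the frame of tile_yellow_dot above 0.012 m), for 0.6 s.
3. the tip of the held meter, sloping down to it, rests on the black dot of the green tile (distance between probe_tip and tile_green_dot below 0.0125 m and contact force between probe and tile_green above 0.2 N and z of probe_tip in the frame of tile_green_dot below 0.008 m and z of probe in the frame of tile_green_dot above 0.012 m), for 0.6 s.
4. the tip of the held meter, sloping down to it, rests on the black dot of the red tile (distance between probe_tip and tile_red_dot below 0.0125 m and contact force between probe and tile_red above 0.2 N and z of probe_tip in the frame of tile_red_dot below 0.008 m and z of probe in the frame of tile_red_dot above 0.012 m), for 0.6 s.
5. all the tiles lie flat on the floor of the drying box, let go (x of tile_blue in the frame of dryer between -0.082 and 0.082 m and y of tile_blue in the frame of dryer between -0.147 and 0.147 m and z of each of tile_blue, tile_yellow, tile_green, tile_red in the frame of dryer below 0.025 m and contact force between the fingers and tile_blue below 0.1 N and x of tile_yellow in the frame of dryer between -0.082 and 0.082 m and y of tile_yellow in the frame of dryer between -0.147 and 0.147 m and contact force between the fingers and tile_yellow below 0.1 N and x of tile_green in the frame of dryer between -0.082 and 0.082 m and y of tile_green in the frame of dryer between -0.147 and 0.147 m and contact force between the fingers and tile_green below 0.1 N and x of tile_red in the frame of dryer between -0.082 and 0.082 m and y of tile_red in the frame of dryer between -0.147 and 0.147 m and contact force between the fingers and tile_red below 0.1 N), for 0.2 s.
6. the lid is shut over them (all of step 5 and value of joint lid below 0.06 rad), for 0.2 s.
7. the dial points to the green mark, the lid still shut (value of joint dial between 2.25 and 2.55 rad and value of joint lid below 0.06 rad), for 0.2 s.
At the end, for the whole second after the job is handed in: Every tile present lies flat in the drying box, unstacked (middle at most 17 mm above the inner floor), the lid is shut (under 0.06 rad), the dial stands at 2.4 rad within 0.15, and the meter lies still in its tray (origin within 50 mm in x, 42 mm in y of the tray's middle) (all of step 5 and all of step 7 and x of probe in the frame of tray between -0.05 and 0.05 m and y of probe in the frame of tray between -0.042 and 0.042 m and z of probe in the frame of tray below 0.02 m and linear speed of probe below 0.02 m/s); the robot touches nothing.
It fails at once if the mug is knocked aside by more than 30 mm (distance of mug from where it was at the start of the episode above 0.03 m).
It fails at once if the jar is knocked aside by more than 30 mm (distance of jar from where it was at the start of the episode above 0.03 m).
It fails at once if the bowl is knocked aside by more than 30 mm (distance of bowl from where it was at the start of the episode above 0.03 m).
Of tile_blue, tile_yellow, tile_green, tile_red only 2 to 3 are there at a start; the rules pass over those that are not, and their reading is None.
At some moment in a run one of tile_blue, tile_yellow, tile_green, tile_red may be knocked a few centimetres aside while the robot is not near it.
Once in a run the grip may slacken for a moment while it holds something.
It also fails if it takes over 210 s, if anything falls off the work surface, if the arm or the gripper's body presses on something with over 40 N, if the wrist force passes 120 N, or if a joint passes its speed limit or range.

### The arm

A 6-joint arm with a two-finger parallel gripper is mounted at the origin on the work surface. World frame = base frame: x ahead of the robot, y to its left, z up, the work surface at z = 0. Lengths are in m, angles in rad, forces in N, time in s.
With the tool pointing down it reaches from about 0.375 to 0.975 m from the base axis. Payload 3.8 kg.
Tool frame: the origin (TCP) lies midway between the tips of the shut fingers; the grasp point (between the pads) lies 19 mm behind it; z points along the fingers, y is the line along which they close (so a half turn about z gives the same grasp; the last joint's range is limited). The gripper opens to 85 mm and grips with 20 to 120 N. Pads are 22 mm wide; open, the fingers measure 114 mm over their backs; the gripper's body (76 mm by 85 mm) begins 54 mm behind the grasp point. The pads swing forward as they close: fully open they stand 13 mm farther back than shut.
Start: joints at [1.284, 0.264, 1.604, -0, 1.274, -0.037], TCP at [0.167, 0.654, 0.231] pointing down, gripper open.
Joint ranges: [-2.63, 2.63], [-0.94, 2.18], [0.31, 2.57], [-1.31, 4.45], [0, 2.66], [-2.55, 2.55]. Speed limits (rad/s): [2.57, 2.57, 3.14, 3.14, 3.14, 3.14].

### API

Orientations are given as a rotation vector (axis times angle).
In Python, from workcell import * gives the robot as it stands. The module is installed in compiled form; this text tells all that it offers.
- The arm moves only by the tool apply_moves, never from a script. Its arguments are lists of equal length, an entry for each row: "fingers": the opening, from 0 (shut) to 1 (fully open); "travel": the shift along the tool's x, y, z normalised to -1 to 1, where 1 is 0.05 m, a list of three; "rotation": the turn, a rotation vector about the tool's x, y, z normalised to -1 to 1, where 1 is 6 degrees, a list of three. In form: {"fingers": [fingers, ...], "travel": [[dx, dy, dz], ...], "rotation": [[ax, ay, az], ...]}. A call has 1 to 12 rows; each row shifts and turns the commanded pose from where the row before left it, along the tool's axes as they then stand; what a row does not reach is not made up. A row lasts 1/10 s, in which the tool goes at most 50 mm and 8.59 degrees, less where a joint would pass 70% of its speed; a pose out of reach is approached as far as the arm can. A call with a number of a shift or a turn outside -1 to 1 is refused whole. A call with a gripper value outside its range is refused whole. The fingers move at their own pace and stop on an object; "newtons" is the grip in N (left out, the last holds). Time passes only in rows, so rows that do not move let the fingers close. It gives the time, the measured TCP pose, the force, the opening and the grip force at its end, in the units of the state.
- read_state(): the state, without advancing time (a new reading comes with each control period).
- read_camera(name): name is "scene" or "top" or "wrist"; returns a dict with "image" (400x640x3 uint8, red, green, blue), "fx", "fy", "cx", "cy" (pixels), "extrinsics" (4x4, takes a point from world to camera coordinates). Camera axes: x right, y down, z forward; pixel columns grow to the right and rows downward; lengths in m; the calibration is good to about 2 mm. The wrist camera is an equidistant fisheye: a pixel r from the principal point sees the ray r / f radians off the axis. A picture is of the moment at which its call begins. There is no depth.
- finish_job(): hands the job in; it is judged then, once.
Trained networks look in the newest picture that a camera, given by its name, has taken for a name from the list of things; names that differ only in an ending like _2 or _b are one class to them, and where a whole thing is asked for, a point or a joint stands for the part that bears it (a point fixed in the world has none). Each returns a list of dicts, best first, with "p" (0 to 1); they miss things now and then, are a little off and sometimes report something else, mostly with a low value. They report only what shows in the picture. A call takes as long as a camera call. They do not tell look-alikes from the thing itself.
- regions_of(camera, name): "mask" (400x640 bool, what is visible of it) and "bbox" ([left, top, width, height] in pixels, round what is visible of it).
- tip_of(camera, name): "location" ([column, row] in pixels: a listed point, or the origin of a listed thing).
The state is a dict: "time": time; "q": joint angles; "joint_vel": joint speeds; "joint_torque": joint torques, N m; "tool_pos": TCP position; "tcp_rot": TCP orientation; "wrist_force": force on the tool from outside, world axes, zero at the start; "torque": the same for the moment, N m; "width": opening from 0.0 (shut) to 1.0 (fully open); "grip_force": force on a finger pad.
Only numpy, scipy, OpenCV 4.12 (cv2) and the standard library are available. Lean on these libraries where they do the work, as an engineer would, in place of code of your own. Each camera call takes 0.05 s, during which the arm holds its last target. There are 200 camera calls.

## Working session

There is one attempt and no reset: what is moved stays moved. The work goes in short steps, Python scripts to look and compute and a tool call to move; the robot and the scene stay as the last step left them, time stands still between calls to the robot, and variables do not carry over. Pictures are saved under pics/ and viewed, at most 14 in all, crops included, and the job is handed in when it is done.

Besides the shell and the picture viewer there is one more tool, called as name(argument=value, ...) on one line, values as JSON. apply_moves: Moves the arm, as the interface text tells. Scaled input: -1 to 1 covers 0.05 m each way for a shift and 6 degrees each way for a turn. Its arguments: {"type":"object","properties":{"fingers":{"type":"array","items":{"type":"number"}},"travel":{"type":"array","items":{"type":"array","items":{"type":"number"}}},"rotation":{"type":"array","items":{"type":"array","items":{"type":"number"}}},"newtons":{"type":"number"}},"required":["fingers","travel","rotation"]}

```bash
mkdir -p pics
cat > h.py <<'E'
from workcell import *
import numpy as np, cv2
from scipy.spatial.transform import Rotation as R
def cam(n):
    c=read_camera(n); return c
def save(c,f,crop=None,scale=1):
    im=c["image"][:,:,::-1]
    if crop: l,t,w,h=crop; im=im[t:t+h,l:l+w]
    if scale!=1: im=cv2.resize(im,None,fx=scale,fy=scale,interpolation=cv2.INTER_CUBIC)
    cv2.imwrite("pics/"+f,im)
def ray(c,uv,fish=False):
    x=(uv[0]-c["cx"])/c["fx"]; y=(uv[1]-c["cy"])/c["fy"]
    if fish:
        r=np.hypot(x,y); s=np.sin(r)/max(r,1e-9); d=np.array([x*s,y*s,np.cos(r)])
    else: d=np.array([x,y,1.])
    E=np.array(c["extrinsics"]); Rm=E[:3,:3]
    return -Rm.T@E[:3,3], Rm.T@d
def atz(c,uv,z,fish=False):
    o,d=ray(c,uv,fish); return o+d*(z-o[2])/d[2]
def proj(c,p,fish=False):
    E=np.array(c["extrinsics"]); q=E[:3,:3]@np.asarray(p)+E[:3,3]
    if fish:
        r=np.hypot(q[0],q[1]); a=np.arctan2(r,q[2]); q=np.array([q[0]/r*a,q[1]/r*a,1])
    return np.array([c["fx"]*q[0]/q[2]+c["cx"],c["fy"]*q[1]/q[2]+c["cy"]])
E
python3 - <<'E'
from h import *
s=read_state(); print(s)
for n in("top","scene"):
    c=cam(n); save(c,n+"0.png",scale=1.25); print(n,c["fx"],c["cx"],c["cy"],np.round(c["extrinsics"],3).tolist())
    for k in["tile_blue","tile_yellow","tile_green","tile_red","tile_blue_dot","tile_yellow_dot","tile_green_dot","tile_red_dot","probe","probe_tip","tray","dryer","dryer_in","lid_hinge","lid_edge","thermo","dial_grip"]:
        t=[(np.round(d["location"]).tolist(),round(d["p"],2)) for d in tip_of(n,k)[:4]]
        print(k,t)
E
```

```text
{'time': 0.0, 'q': array([ 1.28408869e+00,  2.64733283e-01,  1.60539090e+00, -1.53258758e-05,
        1.27366878e+00, -3.69203587e-02]), 'joint_vel': array([ 0.00053718,  0.00031421,  0.00117581, -0.00239792,  0.00020991,
        0.00153674]), 'joint_torque': array([ 8.60085584e-04, -5.15099680e+01, -3.67313576e+01, -2.29100197e-04,
        1.27693152e-02, -2.08193177e-05]), 'tool_pos': array([0.16667243, 0.65334701, 0.22996627]), 'tcp_rot': array([-0.39129609, -3.1167842 ,  0.00341443]), 'wrist_force': array([-0.21990384,  0.03446617, -0.4840151 ]), 'torque': array([ 0.0493253 , -0.02294304, -0.0066351 ]), 'grip_force': 0.0, 'width': 0.9953897394594108}
top 435.30317704303496 313.19655095529487 200.82723517649833 [[0.01, -1.0, -0.021, 0.052], [-0.985, -0.006, -0.173, 0.513], [0.172, 0.022, -0.985, 1.315], [0.0, 0.0, 0.0, 1.0]]
tile_blue []
tile_yellow [([379.0, 205.0], 0.58)]
tile_green [([264.0, 182.0], 0.66), ([378.0, 203.0], 0.6), ([285.0, 139.0], 0.6)]
tile_red [([264.0, 229.0], 0.92), ([310.0, 155.0], 0.59)]
tile_blue_dot []
tile_yellow_dot []
tile_green_dot [([262.0, 170.0], 0
[... 729 characters left out ...]
]]
tile_blue []
tile_yellow []
tile_green [([362.0, 251.0], 0.75)]
tile_red [([380.0, 226.0], 0.68)]
tile_blue_dot [([381.0, 226.0], 0.56)]
tile_yellow_dot []
tile_green_dot [([360.0, 253.0], 0.91)]
tile_red_dot [([382.0, 227.0], 0.8), ([248.0, 188.0], 0.58)]
probe [([330.0, 213.0], 0.65)]
probe_tip [([270.0, 209.0], 0.71), ([318.0, 224.0], 0.69), ([240.0, 140.0], 0.51)]
tray [([335.0, 216.0], 0.88), ([319.0, 275.0], 0.68)]
dryer [([272.0, 208.0], 0.84), ([360.0, 252.0], 0.56)]
dryer_in [([267.0, 211.0], 0.78)]
lid_hinge [([248.0, 188.0], 0.69), ([380.0, 225.0], 0.21)]
lid_edge [([240.0, 140.0], 0.75), ([379.0, 226.0], 0.53)]
thermo [([310.0, 248.0], 0.79)]
dial_grip [([306.0, 227.0], 0.65)]
```

View pics/top0.png

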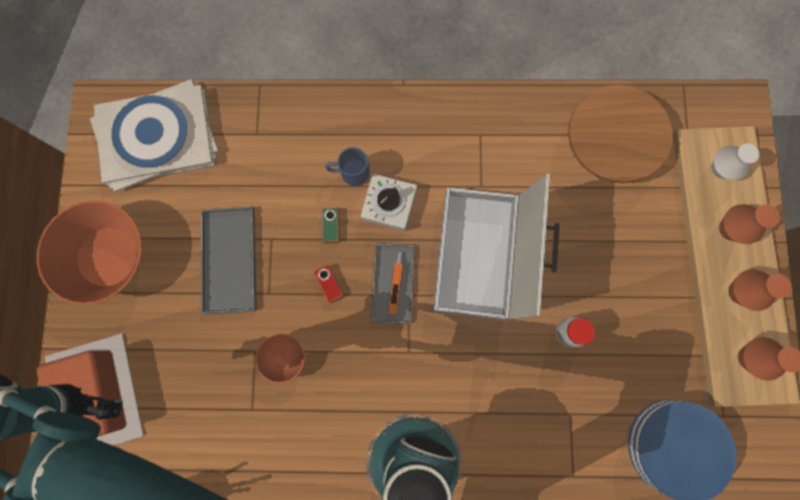

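View pics/scene0.png

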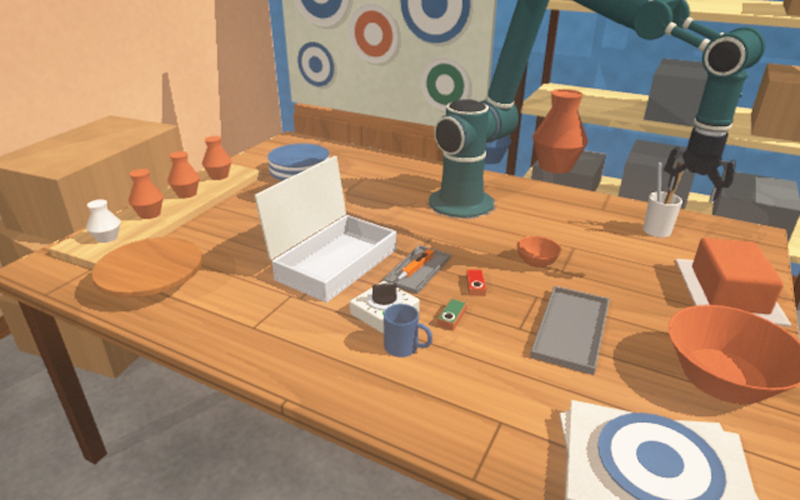

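Top view (raw pixels): the green tile is at (265,180) with its dot at the far end, the red tile at (263,227) with its dot up-left, and there is no blue or yellow tile. The meter lies in a tray at (314,226), tip up.
Look-alikes:
- **Tray:** the large tray at (183,208).
- **Red tile:** the jar cap at (465,265).
- **Blue tile:** the mug at (282,133) and the plates.
- **Lid or box:** none.

I'll measure next and check the choice in a crop.

Run:
```python
from h import *
c=cam("top"); im=c["image"]; hsv=cv2.cvtColor(im,cv2.COLOR_RGB2HSV)
save(c,"top_crop.png",(230,120,225,145),3.5)
def rect(m,z,name,box):
    l,t,r,b=box; mm=np.zeros(m.shape,np.uint8); mm[t:b,l:r]=m[t:b,l:r]
    n,lab,st,_=cv2.connectedComponentsWithStats(mm); i=1+np.argmax(st[1:,4])
    ys,xs=np.where(lab==i); P=np.array([atz(c,(x,y),z)[:2] for x,y in zip(xs,ys)],np.float32)
    print(name,len(xs),"rect",cv2.minAreaRect(P), "mean",P.mean(0))
H,S,V=[hsv[:,:,i].astype(int) for i in range(3)]
rect((H>50)&(H<95)&(S>90),.022,"green",(250,160,280,200))
rect(((H<6)|(H>172))&(S>150),.022,"red",(245,205,280,245))
rect((H>4)&(H<16)&(S>180)&(V>140),.024,"probe",(300,195,330,260))
for k,q in (("tray",.014),("lid_edge",.2)):
    for d in regions_of("top",k)[:3]: print(k,d["p"],d["bbox"])
for z,uv,n in ((.022,(265,171),"gdot"),(.022,(258,219),"rdot"),(.08,(311,159),"dial"),(.014,(300,197),"tray FL"),(.014,(331,196),"tray FR"),(.014,(297,257),"NL"),(.014,(329,258),"NR"),(.06,(356,151),"box FL"),(.06,(349,251),"NL"),(.06,(415,155),"FR"),(.06,(407,254),"NR")): print(n,atz(c,uv,z).round(3))
for d in regions_of("top","dryer")[:2]: print(d["p"],d["bbox"])
for k in("mug","jar","bowl"):
    for d in regions_of("top",k)[:3]: print(k,d["p"],d["bbox"])
```

```text
Traceback (most recent call last):
ValueError: attempt to get argmax of an empty sequence
```

View pics/top_crop.png

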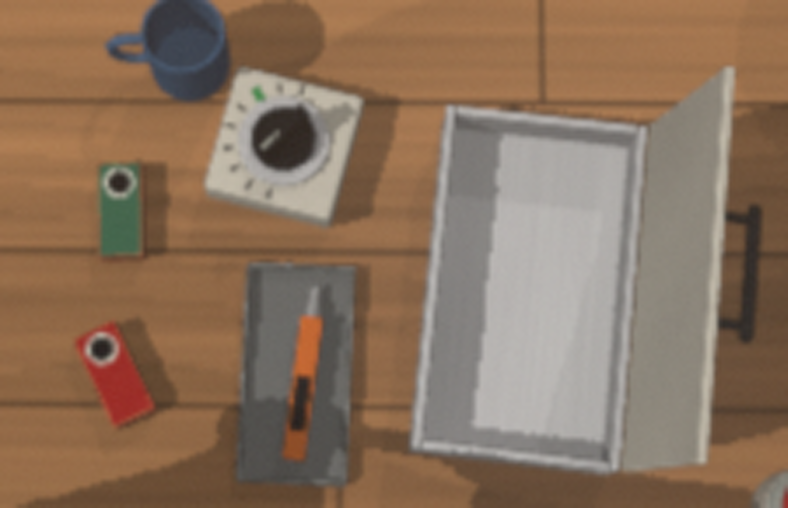

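The crop shows the green tile dot at crop (119,182) and the red dot at (101,347). The meter in the small tray has its tip up, and the dial pointer faces lower-left with the green mark upper-left. The tray is clearly the small one, and it holds the pen.

```bash
cat > seg.py <<'E'
from h import *
def rect(c,m,z,name,box):
    l,t,r,b=box; mm=np.zeros(m.shape,np.uint8); mm[t:b,l:r]=m[t:b,l:r]
    n,lab,st,_=cv2.connectedComponentsWithStats(mm)
    if n<2: print(name,"none"); return
    i=1+np.argmax(st[1:,4]); ys,xs=np.where(lab==i); P=np.array([atz(c,(x,y),z)[:2] for x,y in zip(xs,ys)],np.float32)
    print(name,len(xs),"rect",np.round(cv2.minAreaRect(P)[0],4),np.round(cv2.minAreaRect(P)[1],4),round(cv2.minAreaRect(P)[2],1), "mean",P.mean(0).round(4))
E
python3 - <<'E'
from seg import *
c=cam("top"); hsv=cv2.cvtColor(c["image"],cv2.COLOR_RGB2HSV)
H,S,V=[hsv[:,:,i].astype(int) for i in range(3)]
print(hsv[184,264],hsv[232,263],hsv[225,315],hsv[240,270])
rect(c,(H>50)&(H<95)&(S>60),.022,"green",(250,155,280,200))
rect(c,((H<5)|(H>170))&(S>150),.022,"red",(245,205,280,245))
rect(c,(H>=4)&(H<14)&(S>160)&(V>100),.024,"probe",(305,195,325,256))
for z,uv,n in ((.022,(264,172),"gdot"),(.022,(258.7,219.2),"rdot"),(.084,(312,159),"dial"),(.014,(301,195.5),"tray FL"),(.014,(331.5,196),"tray FR"),(.014,(298,257),"NL"),(.014,(329,258),"NR"),(.06,(357.8,151),"box FL"),(.06,(349,249),"NL"),(.06,(414,156.5),"FR"),(.06,(405,254),"NR"),(.04,(299,139.5),"th FL"),(.04,(333.5,148),"FR"),(.04,(289,174),"NL"),(.04,(324,184),"NR"),(.236,(438,140),"lid F"),(.236,(431,252),"lid N"),(.0,(282,140),"mug"),(0,(464,265),"jar"),(.05,(224,286),"bowl"),(.024,(320,202),"tip")): print(n,atz(c,uv,z).round(3))
E
```

```text
[ 68  81 101] [  2 189 155] [ 11 186 192] [ 13 130 124]
green 155 rect [0.5743 0.2173] [0.0532 0.0291] 1.6 mean [0.572  0.2171]
red 218 rect [0.4344 0.2173] [0.0832 0.0375] 26.8 mean [0.4243 0.2116]
probe 99 rect [0.4572 0.0429] [0.0176 0.0563] 83.3 mean [0.4585 0.0428]
gdot [0.61  0.217 0.022]
rdot [0.457 0.229 0.022]
dial [0.637 0.061 0.084]
tray FL [0.536 0.097 0.014]
tray FR [ 0.535 -0.001  0.014]
NL [0.34  0.103 0.014]
NR [0.337 0.006 0.014]
box FL [ 0.67  -0.083  0.06 ]
NL [ 0.363 -0.054  0.06 ]
FR [ 0.653 -0.258  0.06 ]
NR [ 0.349 -0.222  0.06 ]
th FL [0.714 0.104 0.04 ]
FR [ 0.686 -0.007  0.04 ]
NL [0.6   0.134 0.04 ]
NR [0.568 0.023 0.04 ]
lid F [ 0.65  -0.287  0.236]
lid N [ 0.346 -0.257  0.236]
mug [0.725 0.163 0.   ]
jar [ 0.32  -0.416  0.   ]
bowl [0.249 0.324 0.05 ]
tip [0.513 0.035 0.024]
```

```bash
cat > plan.py <<'E'
from h import *
def down(psi,t=0.):
    p=np.radians(psi); B=np.array([[np.cos(p),np.sin(p),0],[np.sin(p),-np.cos(p),0],[0,0,-1.]])
    return B@R.from_euler('y',t,degrees=True).as_matrix()
def cur():
    s=read_state(); return np.array(s["tool_pos"]),R.from_rotvec(s["tcp_rot"]).as_matrix()
def plan(pos,rot=None,vmax=.04,start=None):
    "translation first in n equal rows, then turn in m equal rows"
    p,Rm=start or cur(); rot=Rm if rot is None else rot
    d=Rm.T@(np.array(pos)-p); n=max(1,int(np.ceil(np.linalg.norm(d)/vmax)))
    w=R.from_matrix(Rm.T@rot).as_rotvec(degrees=True); m=max(1,int(np.ceil(np.abs(w).max()/6)))
    print(n,"x travel",(d/n/.05).round(3).tolist(),"|",m,"x rot",(w/m/6).round(3).tolist())
    return np.array(pos),rot
def show():
    s=read_state(); Rm=R.from_rotvec(s["tcp_rot"]).as_matrix()
    print("t",round(s["time"],2),"pos",np.round(s["tool_pos"],4),"psi",round(np.degrees(np.arctan2(Rm[1,0],Rm[0,0])),2),"zax",Rm[:,2].round(3),"w",round(s["width"],3),"grip",round(s["grip_force"],1),"F",np.round(s["wrist_force"],2),"q",np.round(s["q"],2))
E
python3 -c "
from plan import *
show(); plan((.45,.12,.36),down(174.4),.045)"
```

```text
t 1.9 pos [0.1669 0.654  0.2313] psi 165.69 zax [-0. -0. -1.] w 0.999 grip 0.0 F [ 0.5   0.97 -0.1 ] q [ 1.28  0.26  1.6  -0.    1.27 -0.04]
14 x travel [-0.581, -0.639, -0.184] | 2 x rot [-0.0, -0.0, -0.726]
```

apply_moves(fingers=[1,1,1,1,1,1,1,1,1,1,1,1], travel=[[0,0,-0.9],[0,0,-0.9],[0,0,-0.8],[-0.68,-0.74,0],[-0.68,-0.74,0],[-0.68,-0.74,0],[-0.68,-0.74,0],[-0.68,-0.74,0],[-0.68,-0.74,0],[-0.68,-0.74,0],[-0.68,-0.74,0],[-0.68,-0.74,0]], rotation=[[0,0,0],[0,0,0],[0,0,0],[0,0,0],[0,0,0],[0,0,0],[0,0,0],[0,0,0],[0,0,-0.36],[0,0,-0.36],[0,0,-0.36],[0,0,-0.36]])

```text
time: 3.1
tool_pos: [0.3902, 0.2617, 0.3618]
tcp_rot: [0.152, 3.137, 0.001]
wrist_force: [1.2, 0.4, 0.3]
width: 1.001
grip_force: 0.0
```

```bash
python3 -c "
from plan import *
show(); plan((.45,.12,.36),down(174.4),.045)"
```

```text
t 3.1 pos [0.3902 0.2617 0.3618] psi 174.44 zax [ 0.001  0.001 -1.   ] w 1.001 grip 0.0 F [1.17 0.37 0.31] q [ 0.54 -0.19  1.84  0.    1.49 -0.94]
4 x travel [-0.366, -0.676, 0.009] | 1 x rot [0.008, 0.011, 0.007]
```

apply_moves(fingers=[1,1,1,1,1], travel=[[-0.36,-0.65,0],[-0.36,-0.65,0],[-0.36,-0.65,0],[0,0,0],[0,0,0]], rotation=[[0,0,0],[0,0,0],[0,0,0],[0,0,0],[0,0,0]])

```text
time: 3.6
tool_pos: [0.434, 0.1606, 0.3614]
tcp_rot: [-0.159, -3.138, -0.001]
wrist_force: [-0.1, 0.2, -0.5]
width: 1.002
grip_force: 0.0
```

Run:
```python
from plan import *
show(); c=cam("wrist"); save(c,"w1.png",scale=1.25)
E_=np.array(c["extrinsics"]); print(c["fx"],c["cx"],c["cy"],"cam at",(-E_[:3,:3].T@E_[:3,3]).round(3),"axis",E_[2,:3].round(3))
for k,z in[("tile_green",.011),("tile_red",.011),("tile_green_dot",.0225),("tile_red_dot",.0225),("probe",.014),("probe_tip",.014),("tray",0),("dryer_in",.008),("dial_grip",.077),("thermo",0),("lid_hinge",.06)]:
    print(k,[(np.round(d["location"],1).tolist(),round(d["p"],2),atz(c,d["location"],z,True)[:2].round(4).tolist()) for d in tip_of("wrist",k)[:3]])
```

```text
t 3.6 pos [0.434  0.1606 0.3614] psi 174.19 zax [ 0.     0.001 -1.   ] w 1.002 grip 0.0 F [-0.13  0.2  -0.5 ] q [ 0.3  -0.2   1.85  0.    1.49 -1.17]
309.70691628693146 320.8917479145265 196.27977486433394 cam at [0.357 0.169 0.504] axis [ 0.302 -0.03  -0.953]
tile_green [([359.8, 232.1], 0.83, [0.5855, 0.2152]), ([278.1, 288.0], 0.73, [0.6888, 0.0536])]
tile_red [([358.8, 147.8], 0.81, [0.4377, 0.2229])]
tile_green_dot [([362.0, 249.6], 0.71, [0.6145, 0.2163]), ([354.9, 149.9], 0.52, [0.4386, 0.2153])]
tile_red_dot [([367.5, 162.4], 0.89, [0.4605, 0.2339])]
probe [([251.8, 163.0], 0.9, [0.4439, 0.0471])]
probe_tip [([280.4, 288.3], 0.21, [0.6878, 0.0587])]
tray [([257.0, 160.0], 0.63, [0.4423, 0.0533])]
dryer_in [([162.4, 212.0], 0.68, [0.5151, -0.1457])]
dial_grip [([277.6, 287.6], 0.84, [0.6436, 0.0684]), ([35.3, 261.7], 0.38, [0.5855, -0.5283])]
thermo [([281.0, 264.4], 0.88, [0.6429, 0.0655])]
lid_hinge [([108.5, 219.2], 0.86, [0.5025, -0.2402])]
```

View pics/w1.png

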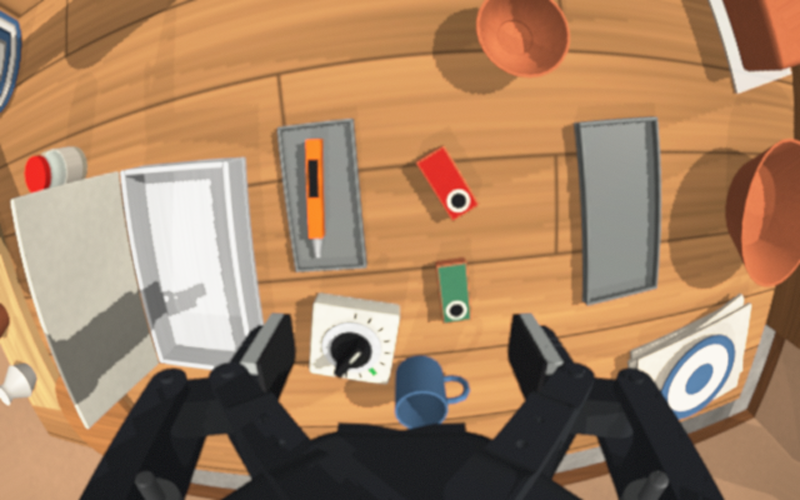

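The wrist view (shown at 1.25x) has the pen at (314,195), tip at (317,250). The red tile dot is at (458,200), the green dot at (456,310), the dial at (350,352) and the box at left with its lid open. I'll measure the pen and tiles more finely.

```bash
cat > wseg.py <<'E'
from plan import *
def wseg(c,kind):
    hsv=cv2.cvtColor(c["image"],cv2.COLOR_RGB2HSV); H,S,V=[hsv[:,:,i].astype(int) for i in range(3)]
    m={"green":(H>50)&(H<95)&(S>60),"red":((H<5)|(H>172))&(S>170)&(V>120),"pen":(H>=6)&(H<13)&(S>205)&(V>170)}[kind]
    return m.astype(np.uint8)
def blob(c,m,z,name,box,fish=True):
    l,t,r,b=box; mm=np.zeros_like(m); mm[t:b,l:r]=m[t:b,l:r]
    mm=cv2.morphologyEx(mm,cv2.MORPH_CLOSE,np.ones((5,5)))
    n,lab,st,_=cv2.connectedComponentsWithStats(mm)
    if n<2: print(name,"none"); return
    i=1+np.argmax(st[1:,4]); ys,xs=np.where(lab==i)
    P=np.array([atz(c,(x,y),z,fish)[:2] for x,y in zip(xs,ys)],np.float32); r=cv2.minAreaRect(P)
    bx=cv2.boxPoints(r); e=[bx[1]-bx[0],bx[2]-bx[1]]; L=max(e,key=np.linalg.norm)
    print(name,len(xs),"ctr",np.round(r[0],4),"size",np.round(r[1],4),"az",round(np.degrees(np.arctan2(L[1],L[0]))%180,1),"mean",P.mean(0).round(4))
E
python3 - <<'E'
from wseg import *
c=cam("wrist")
blob(c,wseg(c,"pen"),.020,"pen",(230,90,285,215))
blob(c,wseg(c,"green"),.022,"green",(330,200,390,265))
blob(c,wseg(c,"red"),.022,"red",(320,100,400,190))
for n,uv,z in(("rdot",(366.5,160.5),.022),("gdot",(364.7,248),.022),("tip",(254,205),.014),("pen far bar end",(252.5,190),.024),("tail",(251.5,111.5),.024)): print(n,atz(c,uv,z,True).round(4))
E
```

```text
pen 80 ctr [0.3922 0.0552] size [0.0163 0.0594] az 172.5 mean [0.3944 0.0607]
green 632 ctr [0.5866 0.2197] size [0.0822 0.0349] az 2.3 mean [0.5754 0.219 ]
red 900 ctr [0.4343 0.2204] size [0.0848 0.0375] az 26.6 mean [0.4254 0.2158]
rdot [0.4569 0.2333 0.022 ]
gdot [0.6116 0.2224 0.022 ]
tip [0.5164 0.04   0.014 ]
pen far bar end [0.4871 0.0444 0.024 ]
tail [0.3604 0.0611 0.024 ]
```

```bash
python3 -c "
from plan import *
a=plan((.439,.048,.10),down(172.5),.045); plan((.439,.048,.009),None,.03,a)"
```

```text
7 x travel [-0.047, -0.321, 0.747] | 1 x rot [-0.0, 0.0, 0.309]
4 x travel [0.0, 0.0, 0.455] | 1 x rot [0.0, 0.0, 0.0]
```

apply_moves(fingers=[0.4,0.4,0.4,0.4,0.4,0.4,0.4,0.4,0.4,0.4], travel=[[-0.047,-0.321,0.747],[-0.047,-0.321,0.747],[-0.047,-0.321,0.747],[-0.047,-0.321,0.747],[-0.047,-0.321,0.747],[-0.047,-0.321,0.747],[-0.047,-0.321,0.747],[0,0,0],[0,0,0],[0,0,0]], rotation=[[0,0,0.3],[0,0,0],[0,0,0],[0,0,0],[0,0,0],[0,0,0],[0,0,0],[0,0,0],[0,0,0],[0,0,0]])

```text
time: 5.25
tool_pos: [0.4379, 0.0482, 0.1019]
tcp_rot: [0.204, 3.131, 0.001]
wrist_force: [-0.4, -0.6, 1.2]
width: 0.401
grip_force: 0.0
```

Run:
```python
from wseg import *
show(); c=cam("wrist"); save(c,"w2.png",(120,120,400,280),2)
E_=np.array(c["extrinsics"]); print("cam at",(-E_[:3,:3].T@E_[:3,3]).round(3))
for k,z in[("probe",.014),("probe_tip",.014),("tray",0)]:
    print(k,[(np.round(d["location"],1).tolist(),round(d["p"],2),atz(c,d["location"],z,True)[:2].round(4).tolist()) for d in tip_of("wrist",k)[:2]])
print(proj(c,(.439,.048,.014),True), proj(c,read_state()["tool_pos"],True))
a=plan((.439,.048,.009),down(172.5),.03)
```

```text
t 5.25 pos [0.4379 0.0482 0.1019] psi 172.53 zax [ 0.003  0.    -1.   ] w 0.401 grip 0.0 F [-0.37 -0.56  1.24] q [ 0.05 -0.06  2.22  0.    0.98 -1.39]
cam at [0.361 0.059 0.244]
probe [([321.3, 203.9], 0.86, [0.4406, 0.0493])]
probe_tip [([318.6, 280.3], 0.78, [0.5111, 0.0378])]
tray [([329.5, 197.2], 0.61, [0.4405, 0.0562])]
[319.3813257  202.16752237] [318.79567202 253.95856278]
4 x travel [-0.006, -0.0, 0.463] | 1 x rot [0.007, 0.033, 0.013]
```

View pics/w2.png

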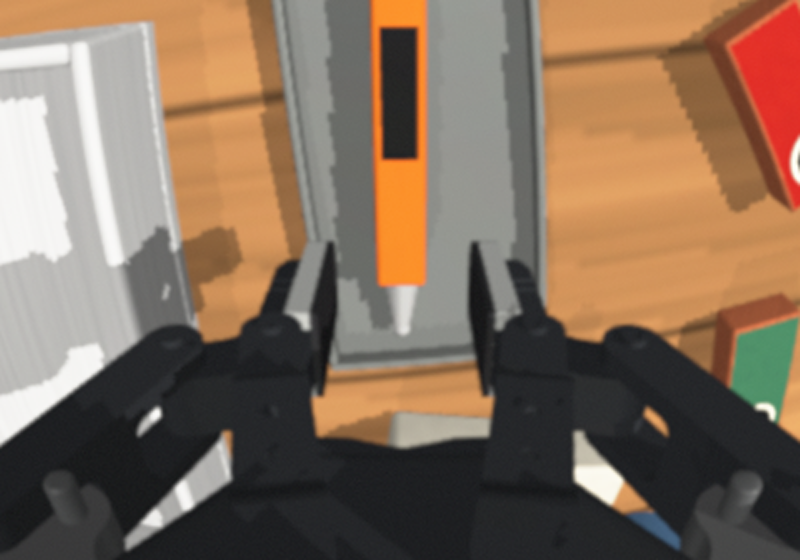

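The pen is centred between the fingers, its axis at crop x≈400 and tip at (402,332), so I'll descend and grip.

apply_moves(fingers=[0.4,0.4,0.4,0.4,0.4,0,0,0,0,0], travel=[[0,0,0.46],[0,0,0.46],[0,0,0.46],[0,0,0.46],[0,0,0],[0,0,0],[0,0,0],[0,0,0],[0,0,0],[0,0,0]], rotation=[[0,0,0],[0,0,0],[0,0,0],[0,0,0],[0,0,0],[0,0,0],[0,0,0],[0,0,0],[0,0,0],[0,0,0]], newtons=70)

```text
time: 6.45
tool_pos: [0.4369, 0.0477, 0.0087]
tcp_rot: [0.205, 3.133, 0.0]
wrist_force: [-0.2, -0.6, 2.9]
width: 0.217
grip_force: 71.1
```

```bash
python3 -c "
from plan import *
show()
a=plan((.439,.048,.14),down(172.5),.04)
g=np.array((.6116,.2200))  # green dot
# desired tip position above dot 40mm, pen direction +x
"
```

```text
t 6.45 pos [0.4369 0.0477 0.0087] psi 172.53 zax [ 0.002  0.    -1.   ] w 0.217 grip 71.1 F [-0.21 -0.58  2.86] q [ 0.05  0.08  2.28  0.    0.77 -1.39]
4 x travel [-0.012, 0.003, -0.656] | 1 x rot [0.003, 0.017, 0.005]
```

apply_moves(fingers=[0,0,0,0,0,0,0,0,0,0,0,0], travel=[[0,0,-0.3],[0,0,-0.66],[0,0,-0.66],[0,0,-0.66],[0,0,-0.36],[0,0,0],[0,0,0],[0,0,0],[0,0,0],[0,0,0],[0,0,0],[0,0,0]], rotation=[[0,0,0],[0,0,0],[0,0,0],[0,0,0],[0,0,0],[0,0.7,0],[0,0.7,0],[0,0.7,0],[0,0.7,0],[0,0.7,0],[0,0.7,0],[0,0,0]])

```text
time: 7.65
tool_pos: [0.437, 0.0473, 0.1388]
tcp_rot: [-0.177, -2.695, -0.039]
wrist_force: [-0.5, 0.0, -0.4]
width: 0.216
grip_force: 70.6
```

Run:
```python
from wseg import *
show(); p,Rm=cur(); T=p+Rm@np.array([-.080,0,-.005]); print("tip pred",T.round(4))
for n,f in(("scene",0),("wrist",1),("top",0)):
    c=cam(n); print(n,"pred px",proj(c,T,f).round(1),[(np.round(d["location"],1).tolist(),round(d["p"],2)) for d in tip_of(n,"probe_tip")[:3]])
    for k in("tile_green_dot","tile_red_dot"): print(k,[(np.round(d["location"],1).tolist(),round(d["p"],2),atz(c,d["location"],.0225,f)[:2].round(4).tolist()) for d in tip_of(n,k)[:2]])
    if n=="wrist": save(c,"w3.png",(140,60,400,300),2)
```

```text
t 7.65 pos [0.437  0.0473 0.1388] psi 172.49 zax [-0.424  0.056 -0.904] w 0.216 grip 70.6 F [-0.49  0.01 -0.41] q [ 0.01  0.2   1.92  0.06  1.45 -1.45]
tip pred [0.5108 0.0376 0.1091]
scene pred px [319.1 196.2] [([319.1, 195.9], 0.58), ([306.9, 226.9], 0.29)]
tile_green_dot [([360.1, 253.1], 0.86, [0.6122, 0.2261])]
tile_red_dot [([379.3, 226.8], 0.57, [0.4596, 0.2263])]
wrist pred px [318.8 365.7] []
tile_green_dot []
tile_red_dot [([502.0, 236.3], 0.55, [0.4543, 0.2322])]
top pred px [319.1 197.9] [([312.2, 163.7], 0.27)]
tile_green_dot [([261.7, 170.5], 0.94, [0.6153, 0.2242])]
tile_red_dot [([259.1, 221.1], 0.7, [0.4509, 0.2275])]
```

View pics/w3.png

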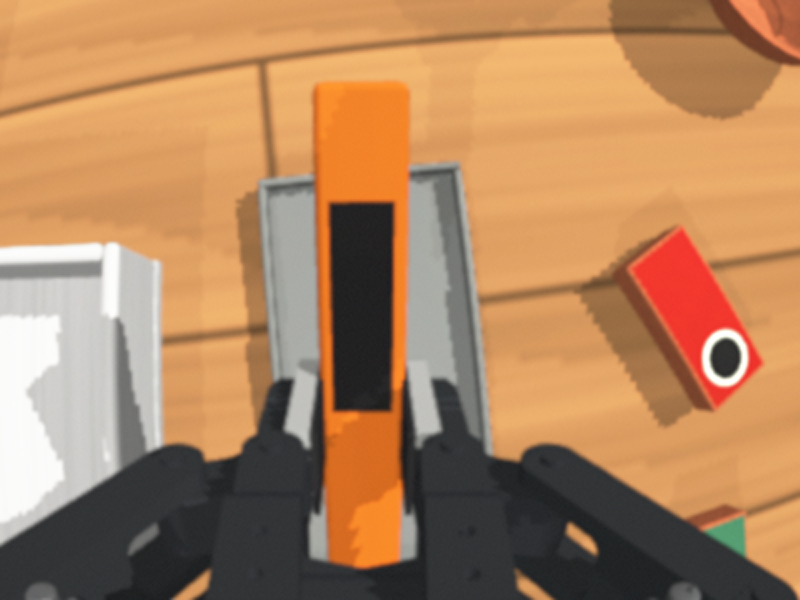

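The meter is gripped firmly and sloping down. The predicted tip pixel in the scene view (319,196) matches the network's (319.1,195.9). The red dot shows at crop (725,357).

```bash
python3 -c "
from plan import *
p,Rm=cur(); off=Rm@np.array([-.080,0,-.005])
a=plan(np.array([.6125,.221,.10])-off,Rm,.045); b=plan(np.array([.6125,.221,.045])-off,Rm,.03,a); plan(np.array([.6125,.221,.0255])-off,Rm,.005,b)
"
```

```text
5 x travel [-0.3, 0.779, -0.094] | 1 x rot [0.0, 0.0, 0.0]
2 x travel [-0.234, -0.0, 0.498] | 1 x rot [0.0, 0.0, 0.0]
4 x travel [-0.041, -0.0, 0.088] | 1 x rot [0.0, 0.0, 0.0]
```

apply_moves(fingers=[0,0,0,0,0,0,0,0,0,0], travel=[[-0.3,0.779,-0.094],[-0.3,0.779,-0.094],[-0.3,0.779,-0.094],[-0.3,0.779,-0.094],[-0.3,0.779,-0.094],[-0.234,0,0.498],[-0.234,0,0.498],[0,0,0],[0,0,0],[0,0,0]], rotation=[[0,0,0],[0,0,0],[0,0,0],[0,0,0],[0,0,0],[0,0,0],[0,0,0],[0,0,0],[0,0,0],[0,0,0]])

```text
time: 9.25
tool_pos: [0.5394, 0.2306, 0.0756]
tcp_rot: [-0.177, -2.698, -0.041]
wrist_force: [-0.4, 0.6, -0.1]
width: 0.213
grip_force: 70.6
```

Run:
```python
from wseg import *
show(); p,Rm=cur(); T=p+Rm@np.array([-.080,0,-.005]); print("tip pred",T.round(4))
for n,f in(("scene",0),("top",0)):
    c=cam(n); print(n,"tip px",proj(c,T,f).round(1),[(np.round(d["location"],1).tolist(),round(d["p"],2)) for d in tip_of(n,"probe_tip")[:2]],"dot pred px",proj(c,(.6125,.221,.022),f).round(1))
    for k in("tile_green_dot","tile_red_dot"): print(k,[(np.round(d["location"],1).tolist(),round(d["p"],2),atz(c,d["location"],.0225,f)[:2].round(4).tolist()) for d in tip_of(n,k)[:2]])
    if n=="scene": A=c["image"][200:300,290:430]
    else: B=c["image"][120:220,220:360]
im=np.hstack([A,B])[:,:,::-1]; cv2.imwrite("pics/hov.png",cv2.resize(im,None,fx=2.8,fy=2.8,interpolation=cv2.INTER_CUBIC))
```

```text
t 9.25 pos [0.5394 0.2306 0.0756] psi 172.53 zax [-0.421  0.056 -0.906] w 0.213 grip 70.6 F [-0.38  0.55 -0.08] q [ 0.26  0.5   1.65  0.17  1.4  -1.24]
tip pred [0.6133 0.2209 0.0462]
scene tip px [358.7 246.2] [([359.7, 248.1], 0.72)] dot pred px [358.4 252.8]
tile_green_dot [([361.9, 259.0], 0.97, [0.635, 0.2415])]
tile_red_dot [([382.7, 228.4], 0.69, [0.4629, 0.239]), ([321.7, 277.5], 0.44, [0.7595, 0.1768])]
top tip px [261.7 169.3] [] dot pred px [262.7 171.4]
tile_green_dot [([435.0, 193.9], 0.73, [0.5416, -0.3287])]
tile_red_dot []
```

View pics/hov.png

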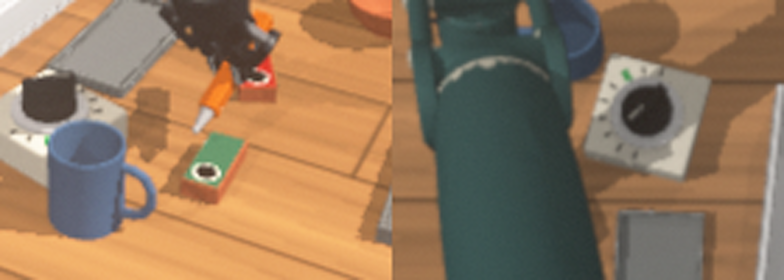

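The green tile has been knocked: in the scene view its dot is now at crop (205,171), raw about (363,261), where I expected (358,253). I'll remeasure it from the scene view.

Run:
```python
from wseg import *
c=cam("scene")
print([(np.round(d["location"],1).tolist(),round(d["p"],2),atz(c,d["location"],.0225)[:2].round(4).tolist()) for d in tip_of("scene","tile_green_dot")[:2]])
g=wseg(c,"green"); l,t=345,240
blob(c,g,.022,"green",(350,243,385,270),False)
# dot: dark pixels within ring near (363,261)
im=c["image"][250:272,352:376].astype(int).mean(2); print(im.round().astype(int)[4:18,2:22])
```

```text
[([364.0, 261.9], 0.94, [0.6442, 0.2519]), ([268.4, 208.1], 0.2, [0.5314, -0.1439])]
green 127 ctr [0.6081 0.2463] size [0.0601 0.0337] az 2.4 mean [0.6039 0.2466]
[[150 142 120 106 108 111 118 126 123 125 125 124 125 126 124 125 123 124
  124 124]
 [144 120 107 106 106 116 128 125 124 125 126 125 124 125 125 123 123 124
  125 127]
 [125 109 106 107 110 122 127 126 124 124 126 125 125 124 124 125 123 125
  125 137]
 [117 115 112 108 116 125 125 125 125 124 126 126 124 123 126 124 126 123
  127 144]
 [118 120 116 117 128 150 187 181 163 181 198 169 144 124 125 125 125 123
  142 151]
 [117 119 119 125 152 205 207 138 127 138 154 137 174 197 123 125 125 131
  146 147]
 [112 112 117 124 177 220 151  68  70  69  69  77 148 205 169 123 125 143
  148 136]
 [111 118 128 123 192 230 137  70  68  68  68  68 103 204 230 124 138 149
  139 134]
 [113 121 130 124 165 229 223  93  70  68  70  69 110 205 226 127 145 148
  131 136]
 [116 127 136 129 133 184 223 213 185 148 150 193 230 195 165 135 142 136
  134 142]
 [112 112 118 127 140 141 162 193 183 172 168 182 202 154 130 144 141 131
  140 156]
 [108  98 100 105 117 120 127 138 148 156 144 129 124 127 144 154 136 136
  150 163]
 [104 101  99  98 100 102 109 119 125 127 135 141 139 141 153 144 132 142
  156 160]
 [103 102 103 101  98  99 100 104 109 110 117 123 124 133 143 133 138 150
  157 157]]
```

Run:
```python
from wseg import *
c=cam("scene")
d=atz(c,(363.3,260.9),.022); print(d, "old", atz(c,(360.1,253.1),.022))
p,Rm=cur(); off=Rm@np.array([-.080,0,-.005])
d[2]=.045; a=plan(d-off,Rm,.03); d[2]=.0245; plan(d-off,Rm,.004,a)
```

```text
[0.64043571 0.24816638 0.022     ] old [0.61164429 0.22589241 0.022     ]
2 x travel [-0.218, 0.307, -0.106] | 1 x rot [0.0, 0.0, 0.0]
6 x travel [-0.029, -0.0, 0.062] | 1 x rot [0.0, 0.0, 0.0]
```

apply_moves(fingers=[0,0,0,0], travel=[[-0.21,0.27,-0.1],[-0.21,0.27,-0.1],[0,0,0],[0,0,0]], rotation=[[0,0,0],[0,0,0],[0,0,0],[0,0,0]])

```text
time: 10.2
tool_pos: [0.5648, 0.2542, 0.074]
tcp_rot: [-0.175, -2.696, -0.039]
wrist_force: [0.7, 0.9, -0.7]
width: 0.213
grip_force: 70.6
```

Run:
```python
from wseg import *
show(); p,Rm=cur(); T=p+Rm@np.array([-.080,0,-.005]); print("tip pred",T.round(4))
c=cam("scene"); print(proj(c,T),proj(c,(T[0],T[1],.026)),[(np.round(d["location"],1).tolist(),round(d["p"],2)) for k in("probe_tip","tile_green_dot") for d in tip_of("scene",k)[:1]])
save(c,"hov2.png",(325,215,80,60),8)
```

```text
t 10.2 pos [0.5648 0.2542 0.074 ] psi 172.55 zax [-0.423  0.055 -0.905] w 0.213 grip 70.6 F [ 0.7   0.93 -0.69] q [ 0.29  0.55  1.57  0.17  1.43 -1.22]
tip pred [0.6387 0.2446 0.0444]
[362.80025677 253.93301703] [362.45271149 259.0756057 ] [([365.5, 253.0], 0.6), ([379.9, 222.7], 0.68)]
```

View pics/hov2.png

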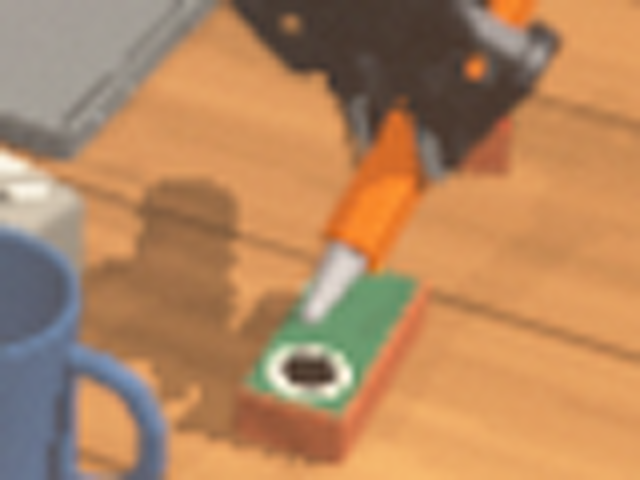

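The tip is at crop (312,320) and the dot at (309,370). Dropping straight down would land about 3 mm short, so I'll add 3 mm forward and lower it.

apply_moves(fingers=[0,0,0,0,0,0,0,0,0], travel=[[-0.054,0.008,-0.025],[-0.034,0,0.073],[-0.034,0,0.073],[-0.034,0,0.073],[-0.034,0,0.073],[-0.017,0,0.036],[0,0,0],[0,0,0],[0,0,0]], rotation=[[0,0,0],[0,0,0],[0,0,0],[0,0,0],[0,0,0],[0,0,0],[0,0,0],[0,0,0],[0,0,0]])

```text
time: 11.25
tool_pos: [0.5682, 0.2544, 0.0563]
tcp_rot: [-0.176, -2.697, -0.04]
wrist_force: [1.0, 0.0, -1.1]
width: 0.213
grip_force: 70.6
```

Run:
```python
from wseg import *
show(); p,Rm=cur(); T=p+Rm@np.array([-.080,0,-.005]); print("tip pred",T.round(4))
```

```text
t 11.25 pos [0.5682 0.2544 0.0563] psi 172.54 zax [-0.422  0.055 -0.905] w 0.213 grip 70.6 F [ 0.99  0.04 -1.1 ] q [ 0.28  0.58  1.57  0.18  1.4  -1.22]
tip pred [0.6421 0.2448 0.0268]
```

apply_moves(fingers=[0,0,0,0,0], travel=[[-0.009,0,0.018],[-0.009,0,0.018],[0,0,0],[0,0,0],[0,0,0]], rotation=[[0,0,0],[0,0,0],[0,0,0],[0,0,0],[0,0,0]])

```text
time: 11.75
tool_pos: [0.5682, 0.2544, 0.0542]
tcp_rot: [-0.176, -2.697, -0.04]
wrist_force: [-0.2, 0.2, 0.4]
width: 0.212
grip_force: 70.7
```

Run:
```python
from wseg import *
show(); p,Rm=cur(); T=p+Rm@np.array([-.080,0,-.005]); print("tip pred",T.round(4))
c=cam("scene"); save(c,"touch.png",(325,215,80,60),8)
```

```text
t 11.75 pos [0.5682 0.2544 0.0542] psi 172.53 zax [-0.422  0.055 -0.905] w 0.212 grip 70.7 F [-0.2  0.2  0.4] q [ 0.28  0.58  1.57  0.18  1.4  -1.22]
tip pred [0.6421 0.2447 0.0247]
```

View pics/touch.png

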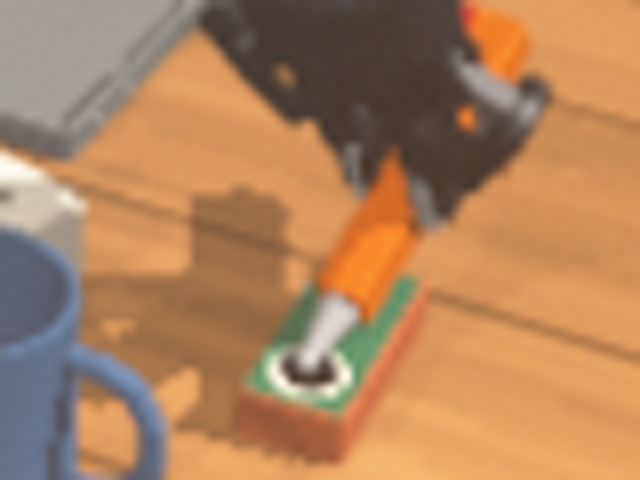

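The tip stands over the dot at crop (308,362), just at contact. I'll press a little more and hold.

apply_moves(fingers=[0,0,0,0,0,0,0,0,0,0], travel=[[-0.009,0,0.018],[-0.009,0,0.018],[-0.009,0,0.018],[0,0,0],[0,0,0],[0,0,0],[0,0,0],[0,0,0],[0,0,0],[0,0,0]], rotation=[[0,0,0],[0,0,0],[0,0,0],[0,0,0],[0,0,0],[0,0,0],[0,0,0],[0,0,0],[0,0,0],[0,0,0]])

```text
time: 12.8
tool_pos: [0.5678, 0.2546, 0.0528]
tcp_rot: [-0.176, -2.696, -0.04]
wrist_force: [-3.4, -0.1, 8.2]
width: 0.209
grip_force: 71.5
```

Run:
```python
from wseg import *
show(); p,Rm=cur(); T=p+Rm@np.array([-.080,0,-.005]); print("tip pred",T.round(4))
```

```text
t 12.8 pos [0.5678 0.2546 0.0528] psi 172.55 zax [-0.423  0.056 -0.904] w 0.209 grip 71.5 F [-3.4  -0.06  8.23] q [ 0.28  0.58  1.57  0.18  1.4  -1.22]
tip pred [0.6417 0.2449 0.0232]
```

apply_moves(fingers=[0,0,0,0,0,0,0,0,0,0,0], travel=[[0,0,0],[0,0,0],[0,0,0],[0,0,0],[0.1,0,-0.2],[0.17,0,-0.36],[0.17,0,-0.36],[0.17,0,-0.36],[0,0,0],[0,0,0],[0,0,0]], rotation=[[0,0,0],[0,0,0],[0,0,0],[0,0,0],[0,0,0],[0,0,0],[0,0,0],[0,0,0],[0,0,0],[0,0,0],[0,0,0]])

```text
time: 13.9
tool_pos: [0.5673, 0.2542, 0.1214]
tcp_rot: [-0.176, -2.696, -0.039]
wrist_force: [-0.1, -1.2, 0.1]
width: 0.213
grip_force: 70.6
```

Run:
```python
from wseg import *
show(); p,Rm=cur(); T=p+Rm@np.array([-.080,0,-.005]); print("tip pred",T.round(4))
c=cam("scene"); print("tip px",proj(c,T))
for k in("probe_tip","tile_green_dot","tile_red_dot"): print(k,[(np.round(d["location"],1).tolist(),round(d["p"],2),atz(c,d["location"],.022)[:2].round(4)) for d in tip_of("scene",k)[:2]])
blob(c,wseg(c,"red"),.022,"red",(360,205,400,245),False)
off=Rm@np.array([-.080,0,-.005])
a=plan(np.array([.4535,.2295,.085])-off,Rm,.04); b=plan(np.array([.4535,.2295,.045])-off,Rm,.03,a)
```

```text
t 13.9 pos [0.5673 0.2542 0.1214] psi 172.51 zax [-0.423  0.055 -0.905] w 0.213 grip 70.6 F [-0.09 -1.18  0.06] q [ 0.28  0.51  1.54  0.17  1.5  -1.2 ]
tip pred [0.6412 0.2445 0.0918]
tip px [363.33656752 240.79895374]
probe_tip [([365.2, 257.4], 0.72, array([0.6232, 0.2468])), ([379.6, 220.7], 0.21, array([0.4259, 0.2143]))]
tile_green_dot [([363.3, 262.4], 0.57, array([0.6466, 0.2508]))]
tile_red_dot [([377.9, 228.5], 0.43, array([0.4698, 0.2256]))]
red 22 ctr [0.4389 0.2359] size [0.0508 0.0128] az 31.2 mean [0.4357 0.2358]
5 x travel [0.654, -0.157, 0.337] | 1 x rot [-0.003, -0.011, -0.002]
2 x travel [-0.171, 0.0, 0.362] | 1 x rot [0.0, 0.0, 0.0]
```

apply_moves(fingers=[0,0,0,0,0,0,0,0,0], travel=[[0.654,-0.157,0.337],[0.654,-0.157,0.337],[0.654,-0.157,0.337],[0.654,-0.157,0.337],[0.654,-0.157,0.337],[-0.17,0,0.36],[0,0,0],[0,0,0],[0,0,0]], rotation=[[0,0,0],[0,0,0],[0,0,0],[0,0,0],[0,0,0],[0,0,0],[0,0,0],[0,0,0],[0,0,0]])

```text
time: 15.0
tool_pos: [0.3817, 0.2397, 0.096]
tcp_rot: [-0.176, -2.698, -0.04]
wrist_force: [0.2, 0.4, -0.7]
width: 0.213
grip_force: 70.6
```

Run:
```python
from wseg import *
show(); p,Rm=cur(); T=p+Rm@np.array([-.080,0,-.005]); print("tip pred",T.round(4))
c=cam("scene"); print("tip px",proj(c,T),"at face",proj(c,(T[0],T[1],.026)))
for k in("probe_tip","tile_green_dot","tile_red_dot"): print(k,[(np.round(d["location"],1).tolist(),round(d["p"],2),atz(c,d["location"],.022)[:2].round(4)) for d in tip_of("scene",k)[:2]])
save(c,"red1.png",(335,190,80,60),8)
c=cam("top");print("top tip px",proj(c,T)); save(c,"x.png",(220,120,80,60),8)
for k in("probe_tip","tile_green_dot","tile_red_dot"): print(k,[(np.round(d["location"],1).tolist(),round(d["p"],2),atz(c,d["location"],.022)[:2].round(4)) for d in tip_of("top",k)[:2]])
```

```text
t 15.0 pos [0.3817 0.2397 0.096 ] psi 172.53 zax [-0.421  0.056 -0.905] w 0.213 grip 70.6 F [ 0.21  0.41 -0.71] q [ 0.35  0.23  1.98  0.2   1.33 -1.18]
tip pred [0.4556 0.23   0.0666]
tip px [381.90616073 214.80820425] at face [380.93894695 225.57014593]
probe_tip [([383.0, 216.2], 0.44, array([0.3957, 0.2145]))]
tile_green_dot [([367.2, 260.1], 0.94, array([0.6319, 0.2566])), ([365.5, 259.6], 0.72, array([0.6321, 0.2514]))]
tile_red_dot [([379.0, 226.5], 0.78, array([0.4578, 0.2246]))]
top tip px [256.26660046 217.73892231]
probe_tip []
tile_green_dot []
tile_red_dot []
```

View pics/red1.png

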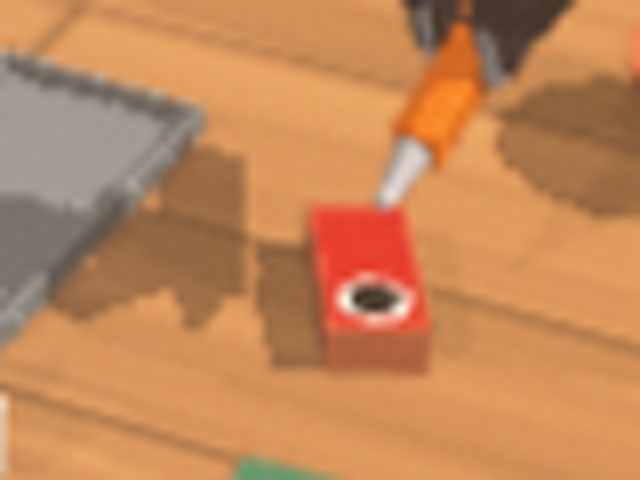

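The tip is at crop (384,206) and the red dot at (375,298). Following the geometry of the green touch, it needs 2.5 mm forward and then down.

apply_moves(fingers=[0,0,0,0,0,0,0,0,0,0,0,0], travel=[[-0.045,0.007,-0.021],[-0.068,0,0.145],[-0.068,0,0.145],[-0.068,0,0.145],[-0.068,0,0.145],[-0.021,0,0.045],[-0.021,0,0.045],[-0.021,0,0.045],[-0.021,0,0.045],[0,0,0],[0,0,0],[0,0,0]], rotation=[[0,0,0],[0,0,0],[0,0,0],[0,0,0],[0,0,0],[0,0,0],[0,0,0],[0,0,0],[0,0,0],[0,0,0],[0,0,0],[0,0,0]])

```text
time: 16.6
tool_pos: [0.3831, 0.2395, 0.0538]
tcp_rot: [-0.176, -2.697, -0.04]
wrist_force: [-0.1, 1.0, 1.5]
width: 0.216
grip_force: 70.9
```

Run:
```python
from wseg import *
show(); p,Rm=cur(); T=p+Rm@np.array([-.080,0,-.005]); print("tip pred",T.round(4))
```

```text
t 16.6 pos [0.3831 0.2395 0.0538] psi 172.54 zax [-0.422  0.056 -0.905] w 0.216 grip 70.9 F [-0.06  1.03  1.51] q [ 0.35  0.29  2.    0.21  1.25 -1.2 ]
tip pred [0.4569 0.2298 0.0243]
```

apply_moves(fingers=[0,0,0,0,0,0,0,0,0,0,0,0], travel=[[-0.009,0,0.018],[-0.005,0,0.009],[0,0,0],[0,0,0],[0,0,0],[0,0,0],[0,0,0],[0,0,0],[0,0,0],[0,0,0],[0,0,0],[0,0,0]], rotation=[[0,0,0],[0,0,0],[0,0,0],[0,0,0],[0,0,0],[0,0,0],[0,0,0],[0,0,0],[0,0,0],[0,0,0],[0,0,0],[0,0,0]])

```text
time: 17.8
tool_pos: [0.3828, 0.2396, 0.0529]
tcp_rot: [-0.176, -2.696, -0.04]
wrist_force: [-3.2, 0.5, 7.4]
width: 0.211
grip_force: 71.4
```

Run:
```python
from wseg import *
show(); p,Rm=cur(); T=p+Rm@np.array([-.080,0,-.005]); print("tip pred",T.round(4))
c=cam("scene"); save(c,"red2.png",(335,190,80,60),8)
```

```text
t 17.8 pos [0.3828 0.2396 0.0529] psi 172.54 zax [-0.423  0.056 -0.905] w 0.211 grip 71.4 F [-3.22  0.45  7.39] q [ 0.35  0.29  2.    0.21  1.25 -1.2 ]
tip pred [0.4566 0.2299 0.0233]
```

View pics/red2.png

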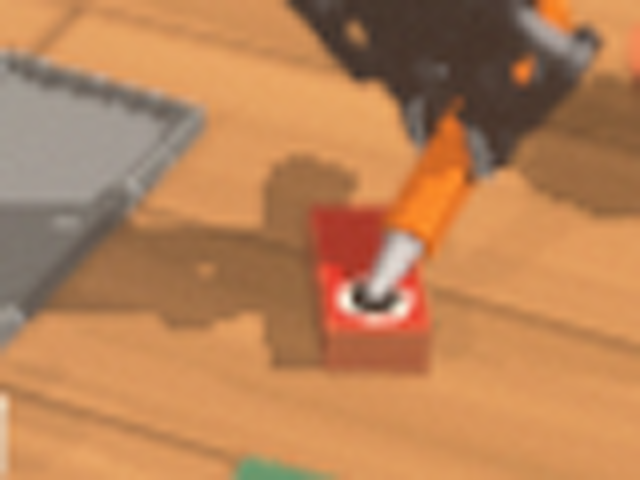

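The tip sits on the red dot at crop (372,292) with 7 N, so both readings are done. Now I'll return the pen to the tray.

Run:
```python
from plan import *
p,Rm=cur(); a=plan(p+np.array([0,0,.07]),Rm,.04); b=plan((.437,.049,.12),Rm,.045,a); c=plan((.437,.049,.12),down(172.5),.04,b); plan((.437,.049,.0105),None,.03,c)
```

```text
2 x travel [0.299, 0.0, -0.633] | 1 x rot [0.0, 0.0, 0.0]
5 x travel [-0.289, -0.728, -0.124] | 1 x rot [0.0, 0.0, 0.0]
1 x travel [0.0, 0.0, 0.0] | 5 x rot [0.0, -0.841, 0.001]
4 x travel [0.0, 0.0, 0.548] | 1 x rot [0.0, 0.0, 0.0]
```

apply_moves(fingers=[0,0,0,0,0,0,0,0,0,0,0,0], travel=[[0.15,0,-0.316],[0.299,0,-0.633],[0.15,0,-0.316],[-0.289,-0.728,-0.124],[-0.289,-0.728,-0.124],[-0.289,-0.728,-0.124],[-0.289,-0.728,-0.124],[-0.289,-0.728,-0.124],[0,0,0],[0,0,0],[0,0,0],[0,0,0]], rotation=[[0,0,0],[0,0,0],[0,0,0],[0,0,0],[0,0,0],[0,0,0],[0,0,0],[0,0,0],[0,-0.84,0],[0,-0.84,0],[0,-0.84,0],[0,-0.84,0]])

```text
time: 19.05
tool_pos: [0.4374, 0.0484, 0.1191]
tcp_rot: [-0.2, -3.051, -0.009]
wrist_force: [-0.9, 0.3, -0.5]
width: 0.209
grip_force: 70.6
```

apply_moves(fingers=[0,0,0], travel=[[0,0,0],[0,0,0],[0,0,0]], rotation=[[0,-0.84,0],[0,0,0],[0,0,0]])

```text
time: 19.35
tool_pos: [0.4367, 0.0488, 0.1194]
tcp_rot: [-0.204, -3.134, -0.0]
wrist_force: [0.0, 0.9, 0.0]
width: 0.215
grip_force: 70.6
```

Run:
```python
from plan import *
show(); plan((.437,.049,.0105),down(172.5),.03)
p,Rm=cur(); T=p+Rm@np.array([-.080,0,-.005]); c=cam("scene"); print(proj(c,T),[(np.round(d["location"],1).tolist(),round(d["p"],2)) for d in tip_of("scene","probe_tip")[:2]])
```

```text
t 19.35 pos [0.4367 0.0488 0.1194] psi 172.55 zax [-0.001  0.    -1.   ] w 0.215 grip 70.6 F [0.05 0.9  0.02] q [ 0.05 -0.09  2.2   0.    1.03 -1.39]
4 x travel [-0.002, 0.001, 0.544] | 1 x rot [0.001, -0.008, 0.008]
[318.54253725 192.81759019] [([320.2, 197.3], 0.72)]
```

apply_moves(fingers=[0,0,0,0,0,0,0.42,0.42,0.42,0.42,0.42,0.42], travel=[[0,0,0.544],[0,0,0.544],[0,0,0.544],[0,0,0.5],[0,0,0.03],[0,0,0],[0,0,0],[0,0,0],[0,0,0],[0,0,0],[0,0,-0.5],[0,0,-0.8]], rotation=[[0,0,0],[0,0,0],[0,0,0],[0,0,0],[0,0,0],[0,0,0],[0,0,0],[0,0,0],[0,0,0],[0,0,0],[0,0,0],[0,0,0]])

```text
time: 20.65
tool_pos: [0.434, 0.0486, 0.0746]
tcp_rot: [-0.204, -3.128, 0.001]
wrist_force: [0.9, -0.5, -0.1]
width: 0.423
grip_force: 0.0
```

Run:
```python
from plan import *
show(); plan((.40,.10,.36),down(174),.045)
```

```text
t 20.65 pos [0.434  0.0486 0.0746] psi 172.53 zax [-0.006 -0.    -1.   ] w 0.423 grip 0.0 F [ 0.89 -0.47 -0.11] q [ 0.05 -0.03  2.24  0.    0.93 -1.39]
7 x travel [0.121, 0.132, -0.815] | 1 x rot [-0.011, -0.061, -0.246]
```

apply_moves(fingers=[1,1,1,1,1,1,1,1,1,1], travel=[[0,0,-0.8],[0,0.2,-0.8],[0,0.2,-0.8],[0,0.2,-0.8],[0,0.2,-0.8],[0,0.2,-0.8],[0,0.2,-0.5],[0,0,0],[0,0,0],[0,0,0]], rotation=[[0,0,0],[0,0,-0.25],[0,0,0],[0,0,0],[0,0,0],[0,0,0],[0,0,0],[0,0,0],[0,0,0],[0,0,0]])

```text
time: 21.65
tool_pos: [0.4426, 0.108, 0.3396]
tcp_rot: [-0.164, -3.135, 0.001]
wrist_force: [0.1, -0.2, -0.4]
width: 0.997
grip_force: 0.0
```

Run:
```python
from wseg import *
show(); c=cam("wrist"); save(c,"w4.png",scale=1.25)
blob(c,wseg(c,"green"),.022,"green",(320,190,460,285))
blob(c,wseg(c,"red"),.022,"red",(300,100,450,190))
for k,z in[("tile_green",.022),("tile_red",.022),("tile_green_dot",.022),("tile_red_dot",.022),("probe",.014),("probe_tip",.014),("tray",0),("dryer_in",.008),("dial_grip",.077),("thermo",0)]:
    print(k,[(np.round(d["location"],1).tolist(),round(d["p"],2),atz(c,d["location"],z,True)[:2].round(4).tolist()) for d in tip_of("wrist",k)[:2]])
```

```text
t 21.65 pos [0.4426 0.108  0.3396] psi 174.02 zax [-0.002 -0.001 -1.   ] w 0.997 grip 0.0 F [ 0.13 -0.2  -0.43] q [ 0.18 -0.21  1.89 -0.    1.46 -1.28]
green 575 ctr [0.6166 0.2468] size [0.0836 0.0343] az 1.5 mean [0.6037 0.2454]
red 957 ctr [0.4344 0.2204] size [0.0847 0.0374] az 26.9 mean [0.4255 0.2157]
tile_green [([409.1, 245.9], 0.63, [0.6143, 0.2424])]
tile_red [([67.6, 127.5], 0.68, [0.3241, -0.3646]), ([392.6, 144.5], 0.59, [0.4396, 0.2188])]
tile_green_dot [([410.5, 258.1], 0.86, [0.6388, 0.2454]), ([393.2, 140.5], 0.59, [0.4336, 0.2201])]
tile_red_dot [([173.9, 207.1], 0.69, [0.5041, -0.1502]), ([444.0, 23.7], 0.15, [0.2534, 0.3186])]
probe [([283.1, 158.1], 0.78, [0.4457, 0.0499])]
probe_tip [([279.8, 202.8], 0.9, [0.5172, 0.0347])]
tray [([287.2, 152.8], 0.73, [0.4403, 0.0555]), ([522.4, 164.4], 0.55, [0.4942, 0.4779])]
dryer_in [([179.3, 210.9], 0.72, [0.5162, -0.1493]), ([410.2, 256.8], 0.62, [0.6443, 0.2486])]
dial_grip [([308.9, 290.6], 0.72, [0.6463, 0.0688])]
thermo [([311.3, 266.4], 0.85, [0.6469, 0.0704])]
```

View pics/w4.png

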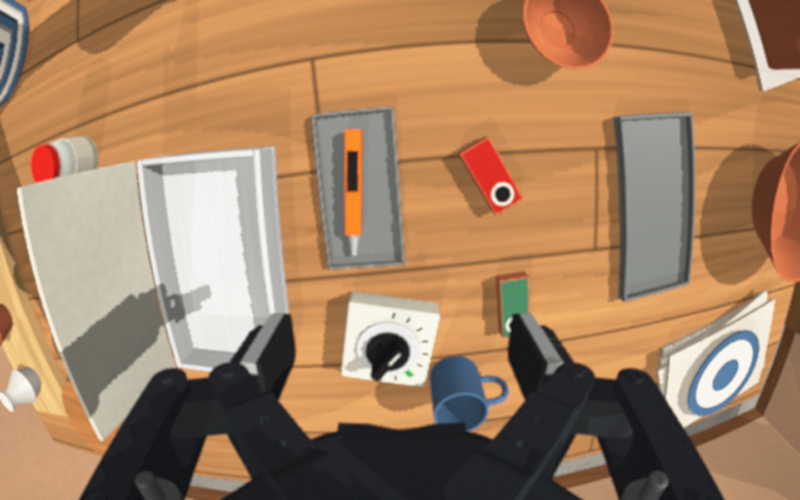

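The wrist view (at 1.25x) shows the pen in its tray at (353,185), red tile at (491,175), green tile at (513,305), dial at (388,348) and box at (215,250), lid up. Next is the red tile.

Run:
```python
from plan import *
a=plan((.4343,.2195,.12),down(206.8),.045); b=plan((.4343,.2195,.003),None,.03,a)
p,Rm=cur(); w=R.from_matrix(Rm.T@down(206.8)).as_rotvec(degrees=True)/6; print(w)
```

```text
6 x travel [0.069, 0.365, 0.737] | 6 x rot [0.0, -0.0, -0.91]
4 x travel [0.0, 0.0, 0.585] | 1 x rot [0.0, 0.0, 0.0]
[ 1.24569034e-05 -1.71826290e-03 -5.46281524e+00]
```

apply_moves(fingers=[1,1,1,1,1,1,1,1,1,1,1,1], travel=[[0.069,0.365,0.737],[0.069,0.365,0.737],[0.069,0.365,0.737],[0.069,0.365,0.737],[0.069,0.365,0.737],[0.069,0.365,0.737],[0,0,0],[0,0,0],[0,0,0],[0,0,0],[0,0,0],[0,0,0]], rotation=[[0,0,0],[0,0,0],[0,0,0],[0,0,0],[0,0,0],[0,0,0],[0,0,-0.91],[0,0,-0.91],[0,0,-0.91],[0,0,-0.91],[0,0,-0.91],[0,0,-0.91]])

```text
time: 23.4
tool_pos: [0.4345, 0.2196, 0.1201]
tcp_rot: [-0.734, 3.054, 0.0]
wrist_force: [0.5, -0.5, -0.0]
width: 0.999
grip_force: 0.0
```

Run:
```python
from wseg import *
show(); c=cam("wrist"); 
blob(c,wseg(c,"red"),.022,"red",(200,100,450,350))
print([(np.round(d["location"],1).tolist(),round(d["p"],2),atz(c,d["location"],.022,True)[:2].round(4).tolist()) for k in("tile_red","tile_red_dot") for d in tip_of("wrist",k)[:2]])
plan((.4343,.2195,.003),down(206.8),.03)
```

```text
t 23.4 pos [0.4345 0.2196 0.1201] psi -152.98 zax [ 0.  0. -1.] w 0.999 grip 0.0 F [ 0.48 -0.53 -0.03] q [ 0.42  0.01  2.11 -0.    1.02 -1.63]
red 3513 ctr [0.4347 0.2209] size [0.0849 0.0372] az 26.9 mean [0.4261 0.2165]
[([322.4, 195.3], 0.62, [0.4326, 0.2209]), ([322.3, 227.4], 0.9, [0.458, 0.2339])]
4 x travel [0.001, 0.0, 0.586] | 1 x rot [-0.0, 0.002, -0.021]
```

apply_moves(fingers=[1,1,1,1,1,0,0,0,0,0,0], travel=[[0,0,0.586],[0,0,0.586],[0,0,0.586],[0,0,0.56],[0,0,0],[0,0,0],[0,0,0],[0,0,0],[0,0,0],[0,0,0],[0,0,0]], rotation=[[0,0,0],[0,0,0],[0,0,0],[0,0,0],[0,0,0],[0,0,0],[0,0,0],[0,0,0],[0,0,0],[0,0,0],[0,0,0]], newtons=70)

```text
time: 24.65
tool_pos: [0.4364, 0.2204, 0.0064]
tcp_rot: [-0.726, 3.052, 0.001]
wrist_force: [-0.1, -0.6, 7.0]
width: 0.475
grip_force: 73.0
```

apply_moves(fingers=[0,0,0,0,0,0], travel=[[0,0,-0.2],[0,0,-0.5],[0,0,-0.7],[0,0,-0.8],[0,0,-0.7],[0,0,0]], rotation=[[0,0,0],[0,0,0],[0,0,0],[0,0,0],[0,0,0],[0,0,0]])

```text
time: 25.25
tool_pos: [0.4382, 0.2212, 0.1558]
tcp_rot: [-0.725, 3.045, 0.003]
wrist_force: [1.6, 1.1, -1.1]
width: 0.472
grip_force: 72.1
```

Run:
```python
from plan import *
show(); p,Rm=cur()
a=plan((.444,-.129,.155),None,.045); b=plan((.444,-.129,.155),down(174),.045,a); plan((.444,-.129,.014),None,.03,b)
```

```text
t 25.25 pos [0.4382 0.2212 0.1558] psi -153.22 zax [ 0.011  0.005 -1.   ] w 0.472 grip 72.1 F [ 1.63  1.07 -1.07] q [ 0.42 -0.03  2.08  0.    1.08 -1.62]
8 x travel [0.382, -0.788, -0.002] | 1 x rot [0.0, 0.0, 0.0]
1 x travel [0.0, 0.0, 0.0] | 6 x rot [0.004, 0.018, 0.911]
5 x travel [0.0, 0.0, 0.564] | 1 x rot [0.0, 0.0, 0.0]
```

apply_moves(fingers=[0,0,0,0,0,0,0,0,0,0,0,0], travel=[[0.382,-0.788,0],[0.382,-0.788,0],[0.382,-0.788,0],[0.382,-0.788,0],[0.382,-0.788,0],[0.382,-0.788,0],[0.382,-0.788,0],[0.382,-0.788,0],[0,0,0],[0,0,0],[0,0,0],[0,0,0]], rotation=[[0,0,0],[0,0,0],[0,0,0],[0,0,0],[0,0,0],[0,0,0],[0,0,0],[0,0,0.9],[0,0,0.9],[0,0,0.9],[0,0,0.9],[0,0,0.9]])

```text
time: 26.45
tool_pos: [0.4387, -0.1307, 0.148]
tcp_rot: [-0.013, -3.139, -0.001]
wrist_force: [-0.2, 0.1, -3.1]
width: 0.47
grip_force: 72.2
```

apply_moves(fingers=[0,0,0], travel=[[0,0,0],[0,0,0],[0,0,0]], rotation=[[0,0,0.9],[0,0,0],[0,0,0]])

```text
time: 26.75
tool_pos: [0.4392, -0.1305, 0.1485]
tcp_rot: [-0.15, -3.137, -0.001]
wrist_force: [0.0, -0.5, -2.0]
width: 0.469
grip_force: 72.2
```

Run:
```python
from wseg import *
show(); plan((.444,-.129,.0158),down(174),.03)
c=cam("wrist"); save(c,"w5.png",scale=1.25)
for k,z in[("tile_red",.15),("tile_green_dot",.022),("dryer_in",.008)]:
    print(k,[(np.round(d["location"],1).tolist(),round(d["p"],2),atz(c,d["location"],z,True)[:2].round(4).tolist()) for d in tip_of("wrist",k)[:2]])
```

```text
t 26.75 pos [ 0.4392 -0.1305  0.1485] psi 174.51 zax [-0.001  0.    -1.   ] w 0.469 grip 72.2 F [ 0.02 -0.45 -1.96] q [-0.34 -0.08  2.14 -0.    1.09 -1.82]
5 x travel [-0.019, 0.008, 0.531] | 1 x rot [0.003, -0.013, 0.085]
tile_red [([322.3, 257.7], 0.66, [0.4403, -0.1288])]
tile_green_dot [([581.1, 296.3], 0.81, [0.6398, 0.2414])]
dryer_in []
```

View pics/w5.png

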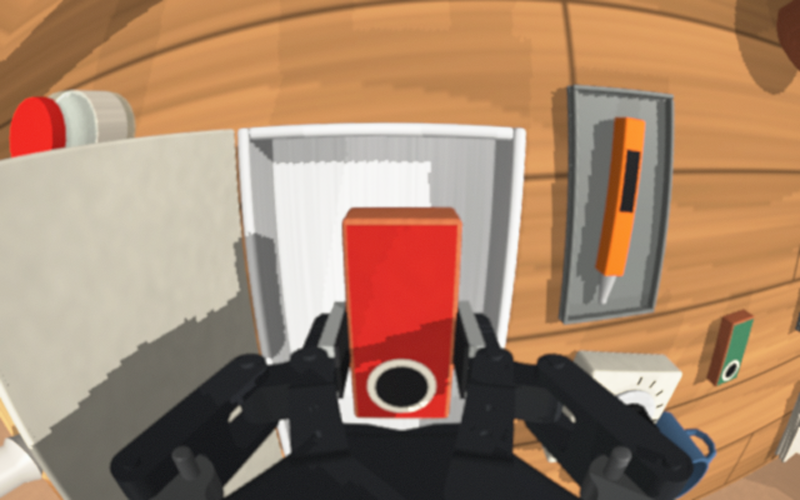

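The red tile is held level over the box's near half: tile at (402,310), box rim from (245,130) to (523,130). The pen is in its tray and the green tile is at (733,348). Lowering and releasing.

apply_moves(fingers=[0,0,0,0,0,0,0,0.68,0.68,0.68,0.68,0.68], travel=[[-0.019,0.008,0.531],[-0.019,0.008,0.531],[-0.019,0.008,0.531],[-0.019,0.008,0.531],[-0.019,0.008,0.48],[0,0,0.03],[0,0,0],[0,0,0],[0,0,0],[0,0,0],[0,0,-0.3],[0,0,-0.8]], rotation=[[0,0,0.08],[0,0,0],[0,0,0],[0,0,0],[0,0,0],[0,0,0],[0,0,0],[0,0,0],[0,0,0],[0,0,0],[0,0,0],[0,0,0]])

```text
time: 28.15
tool_pos: [0.4416, -0.1282, 0.0703]
tcp_rot: [-0.167, -3.13, -0.003]
wrist_force: [1.2, -0.5, -0.5]
width: 0.679
grip_force: 0.0
```

apply_moves(fingers=[0.68,0.68,0.68,0.68,0.68], travel=[[0,0,-0.8],[0,0,-0.8],[0,0,-0.8],[0,0,0],[0,0,0]], rotation=[[0,0,0],[0,0,0],[0,0,0],[0,0,0],[0,0,0]])

```text
time: 28.65
tool_pos: [0.4461, -0.1297, 0.1946]
tcp_rot: [0.167, 3.133, -0.002]
wrist_force: [-1.0, -0.4, -0.7]
width: 0.68
grip_force: 0.0
```

Run:
```python
from wseg import *
show(); c=cam("wrist")
print("box near corners",atz(c,(196,104),.06,True))
blob(c,wseg(c,"red"),.030,"red",(200,80,430,350))
blob(c,wseg(c,"green"),.022,"green",(500,200,639,399))
plan((.6166,.2458,.16),down(181.5),.045)
```

```text
t 28.65 pos [ 0.4461 -0.1297  0.1946] psi 173.91 zax [ 0.004 -0.002 -1.   ] w 0.68 grip 0.0 F [-1.04 -0.39 -0.69] q [-0.34 -0.12  2.08  0.    1.17 -1.8 ]
box near corners [ 0.35566307 -0.23602535  0.06      ]
red 2305 ctr [ 0.4437 -0.1284] size [0.0379 0.0846] az 173.9 mean [ 0.4347 -0.1274]
green 401 ctr [0.6039 0.2468] size [0.0588 0.0335] az 2.0 mean [0.6009 0.2465]
10 x travel [-0.262, 0.782, 0.066] | 2 x rot [-0.001, 0.004, -0.632]
```

apply_moves(fingers=[1,1,1,1,1,1,1,1,1,1,1,1], travel=[[-0.262,0.782,0],[-0.262,0.782,0],[-0.262,0.782,0],[-0.262,0.782,0],[-0.262,0.782,0],[-0.262,0.782,0],[-0.262,0.782,0],[-0.262,0.782,0],[-0.262,0.782,0.3],[-0.262,0.782,0.4],[0,0,0.4],[0,0,0]], rotation=[[0,0,0],[0,0,0],[0,0,0],[0,0,0],[0,0,0],[0,0,0],[0,0,0],[0,0,0],[0,0,0],[0,0,-0.6],[0,0,-0.6],[0,0,0]])

```text
time: 29.9
tool_pos: [0.6126, 0.2453, 0.1307]
tcp_rot: [0.034, -3.131, 0.006]
wrist_force: [-1.2, -0.6, -0.9]
width: 1.001
grip_force: 0.0
```

Run:
```python
from wseg import *
show(); c=cam("wrist")
blob(c,wseg(c,"green"),.022,"green",(200,100,450,350))
print([(np.round(d["location"],1).tolist(),round(d["p"],2),atz(c,d["location"],.022,True)[:2].round(4).tolist()) for k in("tile_green","tile_green_dot") for d in tip_of("wrist",k)[:2]])
plan((.6166,.2455,.007),down(181.8),.03)
```

```text
t 29.9 pos [0.6126 0.2453 0.1307] psi -178.77 zax [-0.011 -0.004 -1.   ] w 1.001 grip 0.0 F [-1.19 -0.58 -0.91] q [ 0.34  0.32  1.73 -0.    1.11 -1.25]
green 3130 ctr [0.6162 0.2469] size [0.0842 0.0364] az 2.4 mean [0.6066 0.2466]
[([322.5, 193.5], 0.86, [0.6116, 0.2474]), ([14.3, 108.7], 0.55, [0.5118, -0.1288]), ([322.8, 225.3], 0.77, [0.6408, 0.2483]), ([151.9, 216.1], 0.18, [0.6382, 0.0821])]
5 x travel [-0.004, 0.003, 0.519] | 1 x rot [-0.008, -0.019, -0.132]
```

apply_moves(fingers=[1,1,1,1,1,1,0,0,0,0,0,0], travel=[[-0.01,0.004,0.519],[-0.01,0.004,0.519],[-0.01,0.004,0.519],[-0.01,0.004,0.519],[-0.01,0.004,0.4],[0,0,0],[0,0,0],[0,0,0],[0,0,0],[0,0,0],[0,0,0],[0,0,0]], rotation=[[0,0.02,-0.13],[0,0,0],[0,0,0],[0,0,0],[0,0,0],[0,0,0],[0,0,0],[0,0,0],[0,0,0],[0,0,0],[0,0,0],[0,0,0]])

```text
time: 31.25
tool_pos: [0.6208, 0.2472, 0.0164]
tcp_rot: [-0.052, 3.139, 0.002]
wrist_force: [-1.3, 0.8, 6.2]
width: 0.458
grip_force: 70.5
```

apply_moves(fingers=[0,0,0,0,0,0,0], travel=[[0,0,-0.2],[0,0,-0.5],[0,0,-0.8],[0,0,-0.8],[0,0,-0.8],[0,0,0],[0,0,0]], rotation=[[0,0,0],[0,0,0],[0,0,0],[0,0,0],[0,0,0],[0,0,0],[0,0,0]])

```text
time: 31.95
tool_pos: [0.62, 0.247, 0.1708]
tcp_rot: [-0.052, 3.14, 0.002]
wrist_force: [-0.1, 0.4, -3.3]
width: 0.461
grip_force: 70.8
```

Run:
```python
from plan import *
show(); p,Rm=cur()
a=plan((.583,-.143,.165),None,.045); b=plan((.583,-.143,.165),down(174),.045,a); plan((.583,-.143,.0165),None,.03,b)
```

```text
t 31.95 pos [0.62   0.247  0.1708] psi -178.11 zax [ 0.001  0.001 -1.   ] w 0.461 grip 70.8 F [-0.07  0.35 -3.27] q [ 0.34  0.29  1.68  0.    1.17 -1.26]
9 x travel [0.111, -0.864, 0.012] | 1 x rot [0.0, 0.0, 0.0]
1 x travel [0.0, 0.0, 0.0] | 2 x rot [0.005, 0.005, 0.658]
5 x travel [0.0, 0.0, 0.594] | 1 x rot [0.0, 0.0, 0.0]
```

apply_moves(fingers=[0,0,0,0,0,0,0,0,0,0,0,0], travel=[[0.111,-0.864,0],[0.111,-0.864,0],[0.111,-0.864,0],[0.111,-0.864,0],[0.111,-0.864,0],[0.111,-0.864,0],[0.111,-0.864,0],[0.111,-0.864,0],[0.111,-0.864,0],[0,0,0],[0,0,0],[0,0,0]], rotation=[[0,0,0],[0,0,0],[0,0,0],[0,0,0],[0,0,0],[0,0,0],[0,0,0],[0,0,0],[0,0,0.65],[0,0,0.65],[0,0,0],[0,0,0]])

```text
time: 33.15
tool_pos: [0.5807, -0.1429, 0.1667]
tcp_rot: [-0.16, -3.132, -0.002]
wrist_force: [-0.0, -0.3, -1.5]
width: 0.455
grip_force: 71.1
```

Run:
```python
from wseg import *
show(); plan((.583,-.143,.026),down(174),.03)
c=cam("wrist")
z=.156
blob(c,wseg(c,"green"),z,"green",(200,100,450,380)); blob(c,wseg(c,"red"),.030,"red",(200,40,430,250))
```

```text
t 33.15 pos [ 0.5807 -0.1429  0.1667] psi 174.17 zax [-0.006  0.001 -1.   ] w 0.455 grip 71.1 F [-0.03 -0.33 -1.47] q [-0.28  0.17  1.84 -0.    1.14 -1.75]
5 x travel [-0.012, 0.0, 0.563] | 1 x rot [0.007, -0.055, 0.028]
green 9184 ctr [ 0.5849 -0.1423] size [0.0419 0.095 ] az 174.9 mean [ 0.5725 -0.1411]
red 928 ctr [ 0.4666 -0.131 ] size [0.0372 0.039 ] az 174.2 mean [ 0.4648 -0.1309]
```

apply_moves(fingers=[0,0,0,0,0,0,0,0], travel=[[-0.012,0,0.563],[-0.012,0,0.563],[-0.012,0,0.563],[-0.012,0,0.563],[-0.012,0,0.45],[0,0,0.11],[0,0,0],[0,0,0]], rotation=[[0,0.04,0],[0,0,0],[0,0,0],[0,0,0],[0,0,0],[0,0,0],[0,0,0],[0,0,0]])

```text
time: 34.0
tool_pos: [0.5855, -0.1435, 0.0293]
tcp_rot: [-0.16, -3.133, 0.001]
wrist_force: [0.0, 0.2, -2.3]
width: 0.459
grip_force: 71.1
```

Run:
```python
from plan import *
show()
```

```text
t 34.0 pos [ 0.5855 -0.1435  0.0293] psi 174.16 zax [-0.004 -0.    -1.   ] w 0.459 grip 71.1 F [ 0.04  0.17 -2.27] q [-0.28  0.33  1.93 -0.    0.89 -1.75]
```

Lowering the last few millimetres, then releasing and lifting.

apply_moves(fingers=[0,0,0,0,0.68,0.68,0.68,0.68,0.68,0.68,0.68,0.68], travel=[[0,0,0.04],[0,0,0.04],[0,0,0.02],[0,0,0],[0,0,0],[0,0,0],[0,0,0],[0,0,-0.3],[0,0,-0.8],[0,0,-0.8],[0,0,-0.8],[0,0,-0.8]], rotation=[[0,0,0],[0,0,0],[0,0,0],[0,0,0],[0,0,0],[0,0,0],[0,0,0],[0,0,0],[0,0,0],[0,0,0],[0,0,0],[0,0,0]])

```text
time: 35.2
tool_pos: [0.5854, -0.1439, 0.2009]
tcp_rot: [-0.162, -3.132, 0.0]
wrist_force: [1.5, 0.1, 0.8]
width: 0.677
grip_force: 0.0
```

Run:
```python
from wseg import *
show(); c=cam("wrist")
blob(c,wseg(c,"green"),.030,"green",(200,100,450,380)); blob(c,wseg(c,"red"),.030,"red",(200,40,430,250))
c=cam("top"); hsv=c["image"]; save(c,"t2.png",(330,120,125,150),4)
for k in("lid_edge","lid_hinge"): print(k,[(np.round(d["location"],1).tolist(),round(d["p"],2)) for d in tip_of("top",k)[:2]])
c=cam("scene")
for k in("lid_edge","lid_hinge"): print(k,[(np.round(d["location"],1).tolist(),round(d["p"],2)) for d in tip_of("scene",k)[:2]])
xb=np.array([-.1045,-.9945,0]); H=np.array([.512,-.151,.06])+.09*xb
for a in(1.4,1.5,1.57,1.65,1.75,1.85):
    e=H+.18*(-xb*np.cos(a)+np.array([0,0,1])*np.sin(a))
    print(a,e.round(3),proj(cam("scene"),e).round(1),proj(cam("top"),e).round(1))
```

```text
t 35.2 pos [ 0.5854 -0.1439  0.2009] psi 174.09 zax [-0.005  0.    -1.   ] w 0.677 grip 0.0 F [1.49 0.06 0.83] q [-0.28  0.15  1.79 -0.    1.2  -1.75]
green 2064 ctr [ 0.5807 -0.1426] size [0.036  0.0837] az 174.6 mean [ 0.5715 -0.1418]
red 772 ctr [ 0.4652 -0.1309] size [0.0368 0.0406] az 174.1 mean [ 0.4624 -0.131 ]
lid_edge [([435.6, 190.7], 0.61)]
lid_hinge []
lid_edge [([279.4, 198.4], 0.62), ([239.0, 140.3], 0.58)]
lid_hinge [([246.8, 188.9], 0.59)]
1.4 [ 0.506 -0.21   0.237] [251.9 142.8] [411.3 191.7]
1.5 [ 0.504 -0.228  0.24 ] [247.7 140.9] [418.2 192.3]
1.57 [ 0.503 -0.24   0.24 ] [244.8 139.9] [423.  192.7]
1.65 [ 0.501 -0.255  0.239] [241.5 139. ] [428.3 193.4]
1.75 [ 0.499 -0.272  0.237] [237.4 138.5] [434.9 194.2]
1.85 [ 0.497 -0.29   0.233] [233.6 138.4] [441.  195.2]
```

Both tiles lie flat in the box (their image sizes fit z = 30 mm). The lid stands at about 1.7 rad. I'll go behind it with shut fingers, clear of the handle's far end.

```bash
cat > lid.py <<'E'
from plan import *
xb=np.array([-.1045,-.9945,0]); yb=np.array([.9945,-.1045,0]); zz=np.array([0,0,1.])
C=np.array([.512,-.151,0]); Hn=C+.09*xb+.06*zz+.09*yb
def W(a,s=.165,r=.015,n=.008):
    u=-xb*np.cos(a)+zz*np.sin(a); nn=zz*np.cos(a)+xb*np.sin(a); return Hn+s*u+n*nn+r*xb
E
python3 - <<'E'
from lid import *
p,Rm=cur(); a=plan(p+np.array([0,0,.13]),Rm,.045); st=Hn+.09*xb; st[2]=.33
b=plan(st,Rm,.045,a); st2=st.copy(); st2[2]=.21; c=plan(st2,Rm,.04,b); print(st2)
E
```

```text
3 x travel [0.005, -0.0, -0.867] | 1 x rot [0.0, 0.0, 0.0]
5 x travel [-0.069, -0.779, -0.008] | 1 x rot [0.0, 0.0, 0.0]
4 x travel [-0.004, 0.0, 0.6] | 1 x rot [0.0, 0.0, 0.0]
[ 0.582695 -0.339415  0.21    ]
```

apply_moves(fingers=[0,0,0,0,0,0,0,0,0], travel=[[0,0,-0.867],[0,0,-0.867],[0,0,-0.867],[-0.069,-0.779,0],[-0.069,-0.779,0],[-0.069,-0.779,0],[-0.069,-0.779,0],[-0.069,-0.779,0],[0,0,0]], rotation=[[0,0,0],[0,0,0],[0,0,0],[0,0,0],[0,0,0],[0,0,0],[0,0,0],[0,0,0],[0,0,0]])

```text
time: 37.05
tool_pos: [0.5824, -0.3442, 0.3273]
tcp_rot: [-0.169, -3.13, 0.003]
wrist_force: [0.1, 0.7, -0.5]
width: 0.003
grip_force: 0.0
```

apply_moves(fingers=[0,0,0,0,0,0], travel=[[0,0,0.6],[0,0,0.6],[0,0,0.6],[0,0,0.6],[0,0,0],[0,0,0]], rotation=[[0,0,0],[0,0,0],[0,0,0],[0,0,0],[0,0,0],[0,0,0]])

```text
time: 37.65
tool_pos: [0.5824, -0.3387, 0.208]
tcp_rot: [-0.161, -3.13, -0.001]
wrist_force: [-0.4, 0.2, 1.2]
width: -0.001
grip_force: 0.0
```

Run:
```python
from lid import *
show(); p,Rm=cur(); q=p
for a in(1.55,1.4,1.25,1.1,.95,.8,.65,.5,.4,.3,.2,.1,.05,0):
    t=W(a); d=t-q; n=int(np.ceil(np.linalg.norm(d)/.035)); print(a,t.round(3),n,"x",(Rm.T@d/n/.05).round(2).tolist()); q=t
```

```text
t 37.65 pos [ 0.5824 -0.3387  0.208 ] psi 174.11 zax [-0.007  0.001 -1.   ] w -0.001 grip 0.0 F [-0.38  0.18  1.2 ] q [-0.56  0.28  1.63 -0.    1.24 -2.03]
1.55 [ 0.59  -0.269  0.225] 3 x [-0.0, 0.47, -0.11]
1.4 [ 0.593 -0.245  0.224] 1 x [-0.0, 0.49, 0.02]
1.25 [ 0.595 -0.221  0.219] 1 x [-0.0, 0.49, 0.1]
1.1 [ 0.598 -0.197  0.211] 1 x [-0.0, 0.47, 0.17]
0.95 [ 0.6   -0.176  0.199] 1 x [-0.0, 0.43, 0.24]
0.8 [ 0.602 -0.156  0.184] 1 x [-0.0, 0.39, 0.3]
0.65 [ 0.604 -0.139  0.166] 1 x [-0.0, 0.35, 0.35]
0.5 [ 0.605 -0.125  0.146] 1 x [-0.0, 0.29, 0.4]
0.4 [ 0.606 -0.117  0.132] 1 x [-0.0, 0.16, 0.29]
0.3 [ 0.607 -0.11   0.116] 1 x [-0.0, 0.13, 0.3]
0.2 [ 0.607 -0.106  0.101] 1 x [-0.0, 0.1, 0.32]
0.1 [ 0.608 -0.102  0.084] 1 x [-0.0, 0.06, 0.32]
0.05 [ 0.608 -0.101  0.076] 1 x [-0.0, 0.02, 0.16]
0 [ 0.608 -0.101  0.068] 1 x [-0.0, 0.01, 0.16]
```

apply_moves(fingers=[0,0,0,0,0,0,0,0,0,0,0,0], travel=[[0,0.47,-0.11],[0,0.47,-0.11],[0,0.24,-0.05],[0,0.24,-0.05],[0,0.25,0.01],[0,0.25,0.01],[0,0.25,0.05],[0,0.25,0.05],[0,0.24,0.08],[0,0.24,0.08],[0,0.21,0.12],[0,0.21,0.12]], rotation=[[0,0,0],[0,0,0],[0,0,0],[0,0,0],[0,0,0],[0,0,0],[0,0,0],[0,0,0],[0,0,0],[0,0,0],[0,0,0],[0,0,0]])

```text
time: 38.85
tool_pos: [0.5995, -0.1731, 0.1974]
tcp_rot: [-0.161, -3.13, -0.001]
wrist_force: [-0.1, -1.1, 1.9]
width: 0.002
grip_force: 0.8
```

Run:
```python
from lid import *
show(); c=cam("scene")
for k in("lid_edge","lid_hinge"): print(k,[(np.round(d["location"],1).tolist(),round(d["p"],2)) for d in tip_of("scene",k)[:2]])
H0=C+.09*xb+.06*zz
for a in(1.6,1.3,1.1,1.,.9,.8,.7): print(a,proj(c,H0+.18*(-xb*np.cos(a)+zz*np.sin(a))).round(1))
```

```text
t 38.85 pos [ 0.5995 -0.1731  0.1974] psi 174.09 zax [-0.007  0.001 -1.   ] w 0.002 grip 0.8 F [-0.14 -1.09  1.9 ] q [-0.32  0.2   1.75 -0.    1.2  -1.79]
lid_edge [([270.3, 157.4], 0.81)]
lid_hinge [([248.1, 189.9], 0.92), ([280.4, 198.3], 0.47)]
1.6 [243.5 139.5]
1.3 [256.2 145.2]
1.1 [264.5 151.4]
1.0 [268.5 155.1]
0.9 [272.2 159.2]
0.8 [275.7 163.6]
0.7 [279.  168.3]
```

The lid is at about 0.95 rad as planned. Continuing.

apply_moves(fingers=[0,0,0,0,0,0,0,0,0,0,0,0], travel=[[0,0.2,0.15],[0,0.2,0.15],[0,0.17,0.17],[0,0.17,0.17],[0,0.15,0.2],[0,0.15,0.2],[0,0.16,0.29],[0,0.13,0.3],[0,0.1,0.32],[0,0.06,0.32],[0,0.02,0.16],[0,0,0]], rotation=[[0,0,0],[0,0,0],[0,0,0],[0,0,0],[0,0,0],[0,0,0],[0,0,0],[0,0,0],[0,0,0],[0,0,0],[0,0,0],[0,0,0]])

```text
time: 40.2
tool_pos: [0.6048, -0.0987, 0.074]
tcp_rot: [-0.161, -3.127, -0.001]
wrist_force: [0.2, 0.4, 0.4]
width: 0.001
grip_force: 0.0
```

apply_moves(fingers=[0,0,0,0,0], travel=[[0,0,0.06],[0,0,0.06],[0,0,0.06],[0,0,0],[0,0,0]], rotation=[[0,0,0],[0,0,0],[0,0,0],[0,0,0],[0,0,0]])

```text
time: 40.7
tool_pos: [0.6073, -0.0994, 0.0685]
tcp_rot: [-0.162, -3.133, 0.0]
wrist_force: [-0.7, 0.3, 3.8]
width: -0.001
grip_force: 2.1
```

Run:
```python
from lid import *
show()
```

```text
t 40.7 pos [ 0.6073 -0.0994  0.0685] psi 174.08 zax [-0.005 -0.    -1.   ] w -0.001 grip 2.1 F [-0.69  0.27  3.77] q [-0.2   0.3   1.88 -0.    0.97 -1.67]
```

apply_moves(fingers=[0,0,0,0,0,0], travel=[[0,0,0.04],[0,0,0.04],[0,0,0.02],[0,0,0],[0,0,0],[0,0,0]], rotation=[[0,0,0],[0,0,0],[0,0,0],[0,0,0],[0,0,0],[0,0,0]])

```text
time: 41.3
tool_pos: [0.6074, -0.0994, 0.0683]
tcp_rot: [-0.162, -3.133, 0.001]
wrist_force: [-11.6, 3.0, 29.6]
width: -0.003
grip_force: 14.7
```

Run:
```python
from lid import *
show()
```

```text
t 41.3 pos [ 0.6074 -0.0994  0.0683] psi 174.09 zax [-0.005 -0.    -1.   ] w -0.003 grip 14.7 F [-11.62   2.98  29.64] q [-0.2   0.3   1.88 -0.    0.97 -1.67]
```

The lid is shut: 30 N on it moves it no further, with the tip at z = 68 mm. Now to the dial.

apply_moves(fingers=[0,0,0,0,0,0,0,0,0,0], travel=[[0,0,-0.1],[0,0,-0.5],[0,0,-0.8],[0,0,-0.8],[0,0,-0.8],[0.15,0.8,0],[0.15,0.8,0],[0.15,0.8,0],[0.15,0.8,0],[0,0,0]], rotation=[[0,0,0],[0,0,0],[0,0,0],[0,0,0],[0,0,0],[0,0,0],[0,0,0],[0,0,0],[0,0,0],[0,0,0]])

```text
time: 42.3
tool_pos: [0.5933, 0.0674, 0.2123]
tcp_rot: [-0.155, -3.131, -0.003]
wrist_force: [0.4, -0.2, -0.8]
width: -0.002
grip_force: 0.0
```

Run:
```python
from lid import *
show(); c=cam("wrist"); save(c,"dial.png",(200,110,240,180),3.3)
for k,z in(("dial_grip",.077),("thermo",0)): print(k,[(np.round(d["location"],1).tolist(),round(d["p"],2),atz(c,d["location"],z,True)[:2].round(4)) for d in tip_of("wrist",k)[:2]])
ex,ey=2*[np.arange(0)]
# orthographic view at z=.04..: resample plane z=.084 around dial, 1 mm/4px, up=+x, left=+y
ctr=np.array([.643,.066]); N=480
for z,f in((.084,"a"),(.04,"b")):
    mp=np.zeros((N//4,N//4,2),np.float32)
    for i in range(N//4):
        for j in range(N//4): mp[i,j]=proj(c,(ctr[0]+.07-.14*i/(N//4),ctr[1]+.07-.14*j/(N//4),z),True)
    globals()["m"+f]=cv2.resize(cv2.remap(c["image"],mp[:,:,0],mp[:,:,1],cv2.INTER_LINEAR),(390,390))
cv2.imwrite("pics/dial_ortho.png",np.hstack([ma,mb])[:,:,::-1])
c=cam("scene"); print("lid_edge",[(np.round(d["location"],1).tolist(),round(d["p"],2)) for d in tip_of("scene","lid_edge")[:2]],proj(c,C+.06*zz-.09*xb+.004*zz))
```

```text
t 42.3 pos [0.5933 0.0674 0.2123] psi 174.34 zax [-0.007  0.002 -1.   ] w -0.002 grip 0.0 F [ 0.45 -0.19 -0.81] q [ 0.07  0.13  1.79  0.    1.22 -1.4 ]
dial_grip [([328.9, 235.2], 0.83, array([0.6443, 0.0717]))]
thermo [([324.6, 212.6], 0.84, array([0.6486, 0.068 ]))]
lid_edge [([291.4, 203.3], 0.6)] [290.63249687 202.23461889]
```

View pics/dial_ortho.png

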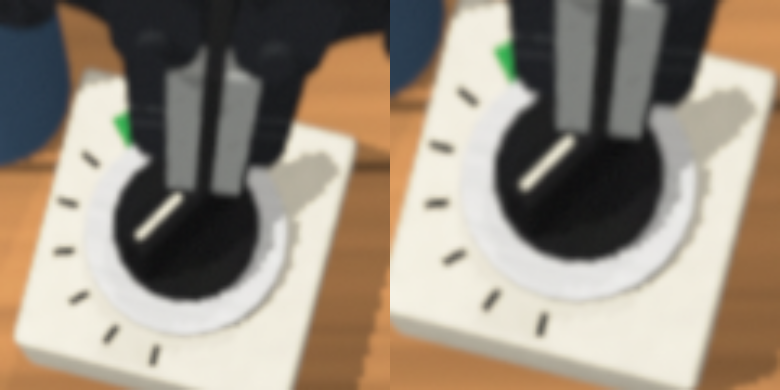

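The rectified dial view shows the pointer line from (181,196) to (138,238), i.e. azimuth ≈134°. The ticks give 0 at ≈164° and the green mark at ≈26.5°, so the dial needs about 107° clockwise. Its centre is at about (0.645, 0.068).

Run:
```python
from lid import *
a=plan((.645,.068,.15),down(134),.045); plan((.645,.068,.062),None,.03,a)
```

```text
2 x travel [-0.503, 0.113, 0.621] | 7 x rot [-0.004, -0.008, 0.953]
3 x travel [0.0, 0.0, 0.587] | 1 x rot [0.0, 0.0, 0.0]
```

apply_moves(fingers=[0.5,0.5,0.5,0.5,0.5,0.5,0.5,0.5,0.5,0.5,0.5], travel=[[-0.503,0.113,0.621],[-0.503,0.113,0.621],[0,0,0],[0,0,0],[0,0,0],[0,0,0],[0,0,0],[0,0,0],[0,0,0],[0,0,0],[0,0,0]], rotation=[[0,0,0],[0,0,0],[0,0,0.95],[0,0,0.95],[0,0,0.95],[0,0,0.95],[0,0,0.95],[0,0,0.95],[0,0,0.95],[0,0,0],[0,0,0]])

```text
time: 43.65
tool_pos: [0.6451, 0.068, 0.1501]
tcp_rot: [-1.219, -2.889, 0.004]
wrist_force: [-0.7, 0.4, -0.4]
width: 0.498
grip_force: 0.0
```

Run:
```python
from lid import *
show(); c=cam("wrist")
for k,z in(("dial_grip",.077),): print(k,[(np.round(d["location"],1).tolist(),round(d["p"],2),atz(c,d["location"],z,True)[:2].round(4)) for d in tip_of("wrist",k)[:2]])
# white pointer: bright pixels near dial surrounded by dark
g=cv2.cvtColor(c["image"],cv2.COLOR_RGB2GRAY); u=proj(c,(.636,.0775,.084),True); print("pointer mid px expected",u)
x,y=u.round().astype(int); sub=(g[y-25:y+26,x-25:x+26]>140).astype(np.uint8)
n,lab,st,ce=cv2.connectedComponentsWithStats(sub)
for i in range(1,n):
    if 15<st[i,4]<500:
        ys,xs=np.where(lab==i); P=np.array([atz(c,(a+x-25,b+y-25),.084,True)[:2] for a,b in zip(xs,ys)],np.float32)
        r=cv2.minAreaRect(P); v=np.linalg.svd(P-P.mean(0))[2][0]; print(st[i].tolist(),P.mean(0).round(4),np.round(r[1],4),"az",round(np.degrees(np.arctan2(v[1],v[0]))%180,1))
```

```text
t 43.65 pos [0.6451 0.068  0.1501] psi 134.23 zax [-0.006  0.    -1.   ] w 0.498 grip 0.0 F [-0.71  0.42 -0.42] q [ 0.07  0.28  1.74  0.    1.13 -0.71]
dial_grip [([321.5, 208.0], 0.76, array([0.6454, 0.0692])), ([155.5, 60.9], 0.59, array([0.4749, 0.0647]))]
pointer mid px expected [320.13382141 194.59452447]
[25, 8, 5, 29, 139] [0.6356 0.0798] [0.0029 0.0206] az 134.7
```

apply_moves(fingers=[0.5,0.5,0.5,0.5,0.5,0.5,0,0,0,0,0,0], travel=[[0.012,0.022,0],[0,0,0.587],[0,0,0.587],[0,0,0.54],[0,0,0],[0,0,0],[0,0,0],[0,0,0],[0,0,0],[0,0,0],[0,0,0],[0,0,0]], rotation=[[0,0,0],[0,0,0],[0,0,0],[0,0,0],[0,0,0],[0,0,0],[0,0,0],[0,0,0],[0,0,0],[0,0,0],[0,0,0],[0,0,0]], newtons=40)

```text
time: 44.95
tool_pos: [0.6451, 0.0692, 0.0672]
tcp_rot: [-1.22, -2.89, 0.005]
wrist_force: [-4.2, -4.2, 5.5]
width: 0.155
grip_force: 42.1
```

Run:
```python
from lid import *
show(); p,Rm=cur(); print("F tool",(Rm.T@read_state()["wrist_force"]).round(2),read_state()["torque"])
```

```text
t 44.95 pos [0.6451 0.0692 0.0672] psi 134.21 zax [-0.005 -0.001 -1.   ] w 0.155 grip 42.1 F [-4.16 -4.22  5.47] q [ 0.07  0.36  1.8  -0.    0.99 -0.7 ]
F tool [-0.11 -5.95 -5.44] [-0.59034109  0.64836384  0.01930364]
```

apply_moves(fingers=[0,0,0,0,0,0,0,0,0,0,0,0], travel=[[0,-0.01,0],[0,0,0],[0,0,0],[0,0,0],[0,0,0],[0,0,0],[0,0,0],[0,0,0],[0,0,0],[0,0,0],[0,0,0],[0,0,0]], rotation=[[0,0,0.9],[0,0,0.9],[0,0,0.9],[0,0,0.9],[0,0,0.9],[0,0,0.9],[0,0,0.9],[0,0,0.9],[0,0,0.9],[0,0,0.9],[0,0,0.9],[0,0,0]])

```text
time: 46.15
tool_pos: [0.6463, 0.0695, 0.0672]
tcp_rot: [-2.495, -1.907, 0.003]
wrist_force: [-0.3, -2.9, 5.3]
width: 0.148
grip_force: 41.9
```

Run:
```python
from lid import *
show(); p,Rm=cur(); print("F tool",(Rm.T@read_state()["wrist_force"]).round(2)); psi=np.degrees(np.arctan2(Rm[1,0],Rm[0,0])); print("remaining units",(psi-26.5)/6)
```

```text
t 46.15 pos [0.6463 0.0695 0.0672] psi 74.78 zax [-0.002 -0.    -1.   ] w 0.148 grip 41.9 F [-0.28 -2.86  5.35] q [ 0.07  0.36  1.8  -0.    0.98  0.33]
F tool [-2.84  0.47 -5.34]
remaining units 8.046542204867533
```

apply_moves(fingers=[0,0,0,0,0,0,0,0,0,0,0], travel=[[0,0,0],[0,0,0],[0,0,0],[0,0,0],[0,0,0],[0,0,0],[0,0,0],[0,0,0],[0,0,0],[0,0,0],[0,0,0]], rotation=[[0,0,0.895],[0,0,0.895],[0,0,0.895],[0,0,0.895],[0,0,0.895],[0,0,0.895],[0,0,0.895],[0,0,0.895],[0,0,0.895],[0,0,0],[0,0,0]])

```text
time: 47.25
tool_pos: [0.6471, 0.0688, 0.0672]
tcp_rot: [3.056, 0.723, -0.001]
wrist_force: [1.6, -4.9, 4.4]
width: 0.153
grip_force: 41.8
```

apply_moves(fingers=[0.5,0.5,0.5,0.5,0.5,0.5,0.5,0.5], travel=[[0,0,0],[0,0,0],[0,0,0],[0,0,-0.3],[0,0,-0.7],[0,0,-0.7],[0,0,0],[0,0,0]], rotation=[[0,0,0],[0,0,0],[0,0,0],[0,0,0],[0,0,0],[0,0,0],[0,0,0],[0,0,0]])

```text
time: 48.05
tool_pos: [0.6462, 0.0703, 0.1521]
tcp_rot: [-3.057, -0.719, 0.003]
wrist_force: [-0.6, -0.0, -0.3]
width: 0.5
grip_force: 0.0
```

```bash
cat > dialchk.py <<'E'
from lid import *
show(); c=cam("wrist"); im=c["image"]; g=cv2.cvtColor(im,cv2.COLOR_RGB2GRAY); hsv=cv2.cvtColor(im,cv2.COLOR_RGB2HSV).astype(int)
ctr=np.array([.646,.0692])
def comps(m,z,lo,hi,rmax,thr=0):
    n,lab,st,ce=cv2.connectedComponentsWithStats(m.astype(np.uint8))
    for i in range(1,n):
        if lo<st[i,4]<hi:
            ys,xs=np.where(lab==i); P=np.array([atz(c,(a,b),z,True)[:2] for a,b in zip(xs,ys)]); mu=P.mean(0)
            if np.linalg.norm(mu-ctr)<rmax:
                v=np.linalg.svd(P-mu)[2][0]; d=mu-ctr
                print(st[i,4],mu.round(4),"len",np.ptp((P-mu)@v).round(4),"line az",round(np.degrees(np.arctan2(v[1],v[0]))%180,1),"az from ctr",round(np.degrees(np.arctan2(d[1],d[0])),1),"r",np.linalg.norm(d).round(3))
print("pointer"); comps(g>140,.084,30,600,.035)
print("green"); comps((hsv[:,:,0]>45)&(hsv[:,:,0]<85)&(hsv[:,:,1]>100),.04,10,400,.08)
print("ticks"); comps(g<90,.04,8,200,.065)
E
python3 dialchk.py
```

```text
t 48.05 pos [0.6462 0.0703 0.1521] psi 26.48 zax [-0.002  0.001 -1.   ] w 0.5 grip 0.0 F [-0.62 -0.03 -0.3 ] q [0.07 0.28 1.74 0.   1.13 1.18]
pointer
116 [0.6593 0.0757] len 0.0208 line az 26.7 az from ctr 25.9 r 0.015
green
129 [0.691  0.0927] len 0.0118 line az 24.8 az from ctr 27.6 r 0.051
ticks
```

The pointer azimuth is 26.7° and the green mark 24.8–27.6°, so they line up. I'll lift clear, make a last numeric check and hand in.

apply_moves(fingers=[0.5,0.5,0.5,0.5,0.5,0.5], travel=[[0,0,-0.7],[0,0,-0.8],[0,0,-0.8],[0,0,-0.8],[0,0,0],[0,0,0]], rotation=[[0,0,0],[0,0,0],[0,0,0],[0,0,0],[0,0,0],[0,0,0]])

```text
time: 48.7
tool_pos: [0.6459, 0.07, 0.3045]
tcp_rot: [-3.056, -0.719, 0.009]
wrist_force: [-0.4, -0.5, -1.2]
width: 0.499
grip_force: 0.0
```

Run:
```python
from lid import *
show(); c=cam("scene"); H0=C+.09*xb+.06*zz
print("lid_edge",[(np.round(d["location"],1).tolist(),round(d["p"],2)) for d in tip_of("scene","lid_edge")[:2]],[(a,proj(c,H0+.18*(-xb*np.cos(a)+zz*np.sin(a))+.004*zz).round(1).tolist()) for a in(0,.1,.2)])
for n in("scene","top"):
    c=cam(n)
    for k,z in(("probe",.014),("tray",0.),("mug",0.),("jar",0.),("bowl",0.)): print(n,k,[(np.round(d["location"],1).tolist(),round(d["p"],2),atz(c,d["location"],z)[:2].round(3).tolist()) for d in tip_of(n,k)[:2]])
```

```text
t 48.7 pos [0.6459 0.07   0.3045] psi 26.47 zax [-0.006  0.    -1.   ] w 0.499 grip 0.0 F [-0.42 -0.5  -1.17] q [0.07 0.19 1.57 0.   1.4  1.18]
lid_edge [([290.0, 201.7], 0.68)] [(0, [290.6, 202.2]), (0.1, [290.3, 197.4]), (0.2, [289.4, 192.5])]
scene probe [([246.8, 187.2], 0.74, [0.437, -0.301]), ([332.9, 213.9], 0.53, [0.449, 0.058])]
scene tray [([336.2, 216.9], 0.91, [0.441, 0.067]), ([457.0, 263.6], 0.88, [0.498, 0.483])]
scene mug []
scene jar [([246.5, 172.7], 0.92, [0.322, -0.386]), ([335.0, 214.7], 0.33, [0.431, 0.057])]
scene bowl [([423.2, 210.8], 0.71, [0.266, 0.314])]
top probe []
top tray [([182.7, 208.6], 0.93, [0.493, 0.48])]
top mug []
top jar [([453.4, 267.4], 0.88, [0.312, -0.383]), ([379.8, 203.8], 0.38, [0.513, -0.157])]
top bowl [([227.3, 285.2], 0.95, [0.25, 0.325])]
```

The lid edge matches the shut angle, the pen is in its tray, and the jar and bowl stand where they did. The mug was not detected in this check, but the arm passed well clear of it.

```bash
python3 -c "
from workcell import *
print(finish_job())"
```

```text
the job is handed in; nothing more can be done
None
```

I handed the job in: green then red were tested (the only tiles there), the meter is back in its tray, both tiles lie flat in the box, the lid is shut and the dial points at the green mark; hand-in gave no verdict.

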